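# Repack the paint spot-repair kit into its fitted tray

## Robot

A 6-joint arm with a two-finger parallel gripper is mounted at the origin on a cart in front of the work surface, level with it; the furniture and walls round the work are solid. World frame = base frame: x ahead of the robot, y to its left, z up, the work surface at z = 0. Lengths are in m, angles in rad, forces in N, time in s.
With the tool pointing down it reaches from about 0.4 to 0.825 m from the base axis. Payload 7 kg.
Tool frame: the origin (TCP) lies on the centre line of the jaws, within the pads' length; the fingertips stand 14 mm ahead of it and the grasp point (between the pads) lies 5 mm behind it; z points along the fingers, y is the line along which they close (so a half turn about z gives the same grasp; the last joint's range is limited). The gripper opens to 88 mm and grips with 3 to 60 N. Pads are 19 mm wide; open, the fingers measure 130 mm over their backs; the gripper's body (78 mm by 193 mm) begins 47 mm behind the grasp point.
Start: joints at [0.288, 0.359, 0.012, 0, -1.224, -0.288], TCP at [0.675, -0, 0.241] pointing down, gripper open.
Joint ranges: [-3.07, 3.07], [-1.43, 2.12], [-1.02, 1.25], [-3.03, 1.67], [-3.05, -0], [-3.03, 3.03]. Speed limits (rad/s): [2.39, 2.39, 3.01, 3.14, 3.14, 3.14].

## Interface

Orientations are given as [roll, pitch, yaw] about the fixed x, y, z axes, in that order (R = Rz(yaw) Ry(pitch) Rx(roll)).
In Python, from station import arm gives the robot as it stands.
- The arm moves only by the tool move_arm, never from a script. Its argument "rows" is a list of rows, each an object with "translation": the shift along the tool's x, y, z in cm, a list of three; "rot": the turn, a rotation vector about the tool's x, y, z in degrees, a list of three; "hand": the closure, from 0 (fully open) to 1 (shut). A call has 1 to 8 rows; each row is the pose to reach, as a shift and turn from the pose commanded when the call began, along the tool's axes at that moment; what a row does not reach only later rows make up. A row lasts 1/12 s, in which the tool goes at most 41.7 mm and 7.16 degrees, less where a joint would pass 70% of its speed; a pose out of reach is approached as far as the arm can. A call with a gripper value outside its range is refused whole. The fingers move at their own pace and stop on an object; "squeeze" is the grip in N (left out, the last holds). Time passes only in rows, so rows that repeat a pose let the fingers close. It gives the time, the measured TCP pose, the force, the opening and the grip force at its end, in the units of the state.
- arm.get_state(): the state, without advancing time (a new reading comes with each control period).
- arm.grab_frame(name): name is "scene" or "side" or "wrist"; returns (picture, depth): 384x512x3 uint8, red, green, blue; 384x512 float32, m along the optical axis (not along the pixel's ray), 0 where there is no reading.
- arm.camera_params(name): a dict with "vfov" (degrees; the focal length in pixels is half the picture's height over the tangent of half this angle, whatever the lens; pixels are square), "cx", "cy" (the principal point, pixels), "position" and "orientation" of the camera in the world; the wrist camera has in their place "tool_from_camera" (4x4, takes a point from camera to tool coordinates, whose origin is the TCP and whose axes are the flange's). Camera axes: x right, y down, z forward; pixel columns grow to the right and rows downward; lengths in m; the calibration is good to about 2 mm. A picture is of the moment at which its call begins: read the wrist's pose just before it. camera_params takes no time and is no camera call.
- arm.job_done(): hands the job in; it is judged then, once.
Trained networks look in the newest picture that a camera, given by its name, has taken for a name from the list of things; names that differ only in an ending like _2 or _b are one class to them, and where a whole thing is asked for, a point or a joint stands for the part that bears it (a point fixed in the world has none). Each returns a list of dicts, best first, with "p" (0 to 1); they miss things now and then, are a little off and sometimes report something else, mostly with a low value. They report only what shows in the picture. A call takes as long as a camera call. They do not tell look-alikes from the thing itself.
- arm.search_frame(label, camera): "point" ([x, y, z] in m, in the coordinates of the camera as it stood for that picture, good to about 4 mm: the middle of the surface that is visible of it).
- arm.pinpoint(label, camera): "point" ([x, y, z] in m, in the coordinates of the camera as it stood for that picture, good to about 4 mm: a listed point, or the origin of a listed thing).
The state is a dict: "t": time; "q": joint angles; "qd": joint speeds; "joint_efforts": joint torques, N m; "eef_pos": TCP position; "ee_rot": TCP orientation; "force": force on the tool from outside, world axes, zero at the start; "moment": the same for the moment, N m; "width": finger opening in m; "gripper_force": force on a finger pad.
Only numpy, scipy, OpenCV 4.12 (cv2) and the standard library are available. Lean on these libraries where they do the work, as an engineer would, in place of code of your own. Each camera call takes 0.05 s, during which the arm holds its last target. There are 200 camera calls.

## Task

Put the spot-repair kit back into its foam tray, each piece in the place cut for it: the paint film gauge (the one with the display) flat in the wide rectangular pocket, the marker pen flat in the narrow slot, the dropper bottle (the one with the rubber bulb) standing in the round well, and the blue roll of tape flat over the low round hub. Set the gauge and the bottle down gently, without dropping them. The plain black case and the amber bottle with the flat screw cap are not part of the kit: leave them where they are.

Things in the scene. Friction and masses are not known exactly. Their poses are not given: they have to be found in the camera images.
- film_gauge: paint film gauge: flat black hand instrument with a display and buttons on top and a yellow band round its side, 126 mm long (x), 58 mm wide (y), 26 mm high, about 0.14 kg, lying on its back on the bench; solid and stiff, gripped across the 58 mm width near its middle. Origin: centre of its underside; z up. Either way round is right in its pocket.
- fine_tape: blue roll of tape lying flat: ring of 96 mm outside diameter, hole 70 mm across, 18 mm high, about 0.11 kg; pinched from above by its 13 mm thick wall, one finger in the hole, the middle of the wall 41 mm from the centre. Origin: centre of its underside; z up.
- paint_marker: black marker pen lying flat, 130 mm long (y), 18 mm wide (x), 19 mm high, about 0.02 kg; it does not roll. Origin: centre of its underside; z up. Either way round is right in its slot.
- dropper_bottle: amber glass dropper bottle with a black rubber bulb, standing upright: round body 33 mm in diameter up to 62 mm height, collar 24 mm in diameter up to 77 mm, thin bulb (13 mm) up to 102 mm; about 0.07 kg. Origin: centre of its underside; z up. Its yaw is free.
- plain_case: look-alike of the gauge, does not belong: plain black plastic case without display, buttons or yellow band, 120 mm long (y), 70 mm wide (x), 22 mm high. Origin: centre of its underside. (A white light box, 0.3 m high, stands at the back of the bench beyond x = 0.72 m, to the right of the middle: travel clear of it.)
- cap_bottle: look-alike of the dropper bottle, does not belong: amber bottle with a paper band and a flat ribbed metal screw cap (26 mm wide), 33 mm in diameter, 85 mm high in all, standing upright. Origin: centre of its underside.
- gauge_insert: fixed grey foam insert, 116 (x) by 158 (y) mm, top 22 mm above its origin (centre of underside, 4 mm above the bench); four such fill a black tray two by two in any order, rim level with the foam. Wide gauge pocket, centred: 74 mm (x) by 142 mm (y), floor 8 mm above the origin (14 mm deep), crossed at its middle by an equally deep finger notch 104 mm long in x and 44 mm wide in y.
- marker_insert: fixed grey foam insert, 116 (x) by 158 (y) mm, top 22 mm above its origin (centre of underside, 4 mm above the bench); four such fill a black tray two by two in any order, rim level with the foam. Narrow marker slot, centred: 34 mm (x) by 146 mm (y), floor 10 mm above the origin (12 mm deep), crossed at its middle by an equally deep finger notch 78 mm long in x and 44 mm wide in y.
- bottle_insert: fixed grey foam insert, 116 (x) by 158 (y) mm, top 22 mm above its origin (centre of underside, 4 mm above the bench); four such fill a black tray two by two in any order, rim level with the foam. Round well for the bottle, centred: 49 mm in diameter, floor 5 mm above the origin (17 mm deep), with a chamfered mouth.
- tape_insert: fixed grey foam insert, 116 (x) by 158 (y) mm, top 22 mm above its origin (centre of underside, 4 mm above the bench); four such fill a black tray two by two in any order, rim level with the foam. Flat top with a low round hub at its centre for the hole of the tape roll: 48 mm in diameter, 6 mm high above the top face. The roll lies flat on the top face round the hub.
There are look-alikes about, which are no part of the job. Leave any green or red look-alike of the dropper_bottle alone.

How it is judged:
At the end, for the whole second after the job is handed in: Gauge, marker, dropper bottle and tape each rest in or on their own insert: centre within 24, 13, 12 and 14 mm, at floor height within 4 mm, tilt under 0.12 rad, long sides along the pockets, released, at rest; plain case and screw-cap bottle within 30 mm of their start, the bottle upright (horizontal distance between film_gauge and gauge_insert below 0.024 m and z of film_gauge in the frame of gauge_insert between 0.004 and 0.012 m and angle between each of film_gauge, paint_marker, dropper_bottle, fine_tape, cap_bottle's own z axis and vertical below 0.12 rad and linear speed of each of film_gauge, paint_marker, dropper_bottle, fine_tape below 0.02 m/s and angle between the x axis of film_gauge and the y axis of gauge_insert, either way round below 0.25 rad and horizontal distance between paint_marker and marker_insert below 0.013 m and z of paint_marker in the frame of marker_insert between 0.006 and 0.014 m and angle between the y axis of paint_marker and the y axis of marker_insert, either way round below 0.25 rad and horizontal distance between dropper_bottle and bottle_insert below 0.012 m and z of dropper_bottle in the frame of bottle_insert between 0.001 and 0.009 m and horizontal distance between fine_tape and tape_insert below 0.014 m and z of fine_tape in the frame of tape_insert between 0.018 and 0.026 m and distance of each of plain_case, cap_bottle from where it was at the start of the episode below 0.03 m); the robot touches nothing.
It fails at once if the film gauge is dropped: it falls freely by more than about 28 mm (0.75 m/s) (linear speed of film_gauge above 0.75 m/s and contact force between the fingers and film_gauge below 0.01 N).
It fails at once if the dropper bottle is dropped: it falls freely by more than about 28 mm (0.75 m/s) (linear speed of dropper_bottle above 0.75 m/s and contact force between the fingers and dropper_bottle below 0.01 N).
It fails at once if the plain case is moved more than 30 mm (not (distance of plain_case from where it was at the start of the episode below 0.03 m)).
It fails at once if the screw-cap bottle is moved more than 30 mm or tipped over (not (distance of cap_bottle from where it was at the start of the episode below 0.03 m) or angle between cap_bottle's own z axis and vertical above 0.5 rad).
It also fails if it takes over 128 s, if anything falls off the work surface, if the arm or the gripper's body presses on something with over 40 N, if the wrist force passes 120 N, or if a joint passes its speed limit or range.

## Working session

There is one attempt and no reset: what is moved stays moved. The work goes in short steps, Python scripts to look and compute and a tool call to move; the robot and the scene stay as the last step left them, time stands still between calls to the robot, and variables do not carry over. Pictures are saved under pics/ and viewed, at most 14 in all, crops included, and the job is handed in when it is done.

Besides the shell and the picture viewer there is one more tool, called after ">>>" as name(argument=value, ...) on one line, values as JSON. move_arm: Moves the arm, as the interface text tells. Its arguments: {"type":"object","properties":{"rows":{"type":"array","items":{"type":"object","properties":{"translation":{"type":"array","items":{"type":"number"}},"rot":{"type":"array","items":{"type":"number"}},"hand":{"type":"number"}}}},"squeeze":{"type":"number"}},"required":["rows"]}

```bash
mkdir -p pics; ls; cat > h.py <<'E'
import numpy as np, cv2
from scipy.spatial.transform import Rotation as R
from station import arm
def T(name,st=None):
    p=arm.camera_params(name); M=np.eye(4)
    if name=='wrist':
        st=st or arm.get_state()
        M[:3,:3]=R.from_euler('xyz',st['ee_rot']).as_matrix(); M[:3,3]=st['eef_pos']
        return M@np.array(p['tool_from_camera'])
    o=np.array(p['orientation'])
    M[:3,:3]=o if o.shape==(3,3) else (R.from_euler('xyz',o) if o.size==3 else R.from_quat(o)).as_matrix()
    M[:3,3]=p['position']; return M
def cloud(name,d,M):
    p=arm.camera_params(name); h,w=d.shape; f=h/2/np.tan(np.radians(p['vfov'])/2)
    v,u=np.mgrid[:h,:w]
    P=np.stack([(u-p['cx'])*d/f,(v-p['cy'])*d/f,d],-1)
    return P@M[:3,:3].T+M[:3,3]
def save(n,im): cv2.imwrite('pics/'+n,im[...,::-1])
E
python3 - <<'E'
from h import *
print(arm.get_state())
for n in ['scene','side','wrist']:
    print(n,arm.camera_params(n))
    M=T(n); im,d=arm.grab_frame(n); save(n+'0.png',im); np.savez('/tmp/%s0.npz'%n,im=im,d=d,M=M,c=cloud(n,d,M))
    for l in ['film_gauge','fine_tape','paint_marker','dropper_bottle','plain_case','cap_bottle','gauge_insert','marker_insert','bottle_insert','tape_insert']:
        for r in arm.pinpoint(l,n): print(n,l,round(r['p'],2),np.round(M[:3,:3]@r['point']+M[:3,3],3))
ims=[cv2.imread('pics/%s0.png'%n) for n in ['scene','side','wrist']]
E
```

```text
pics
{'t': 0.0, 'q': array([ 2.88102114e-01,  3.59349792e-01,  1.10414083e-02, -3.51824307e-04,
       -1.22409622e+00, -2.88108626e-01]), 'qd': array([-0.00033114,  0.00110353,  0.00087768,  0.00036394, -0.00068456,
       -0.00074776]), 'joint_efforts': array([-8.00930356e-04, -5.82726967e+01,  2.93058443e+01,  6.99745238e+00,
        6.93249181e-03, -2.06530804e-04]), 'eef_pos': array([ 6.74523060e-01, -2.63043422e-05,  2.39638761e-01]), 'ee_rot': array([ 3.13995668e+00, -1.39912208e-04, -1.57092254e+00]), 'force': array([-0.10094318,  0.05358709,  0.38993848]), 'moment': array([ 0.02250052, -0.06411276, -0.00251338]), 'gripper_force': 0.0, 'width': 0.08779743432385834}
scene {'vfov': 46.35956729449893, 'cx': 254.72870544778235, 'cy': 183.8524830613888, 'position': array([-0.31223027,  0.98346293,  0.64438553]), 'orientation': array([-2.00192936,  0.02299704, -2.43754417])}
scene film_gauge 0.76 [ 0.431 -0.34  -0.001]
scene fine_tape 0.84 [ 0.43  -0.063 -0.002]
scene paint_marker 0.49 [ 0.607 -0.315 -0.   ]
scene dropper_bottle 0.75 [ 0.551 -0.189  0.001]
scene dropper_bottle 0.71
[... 1201 characters left out ...]
599958972, 'cx': 252.76357670868916, 'cy': 192.30202061758342, 'tool_from_camera': array([[ 2.54233266e-04, -9.54472147e-01, -2.98299944e-01,
         8.18693823e-02],
       [ 9.99999901e-01,  1.34104598e-04,  4.23178547e-04,
        -1.12049804e-03],
       [-3.63908742e-04, -2.98300023e-01,  9.54472087e-01,
        -1.43877920e-01],
       [ 0.00000000e+00,  0.00000000e+00,  0.00000000e+00,
         1.00000000e+00]])}
wrist dropper_bottle 0.91 [ 0.707 -0.051 -0.004]
wrist dropper_bottle 0.81 [ 0.555 -0.192 -0.   ]
wrist plain_case 0.62 [ 0.599 -0.074  0.   ]
wrist cap_bottle 0.66 [ 0.475 -0.207 -0.002]
wrist gauge_insert 0.7 [0.614 0.146 0.003]
wrist marker_insert 0.58 [0.491 0.154 0.005]
```

View pics/side0.png

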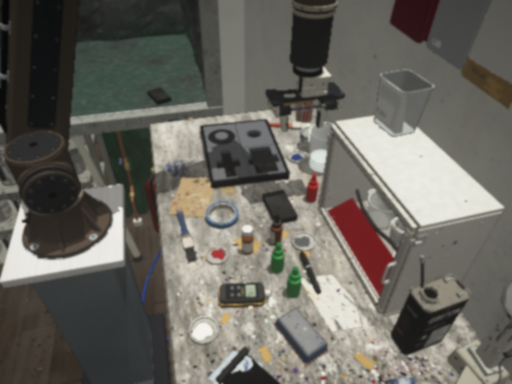

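View pics/scene0.png

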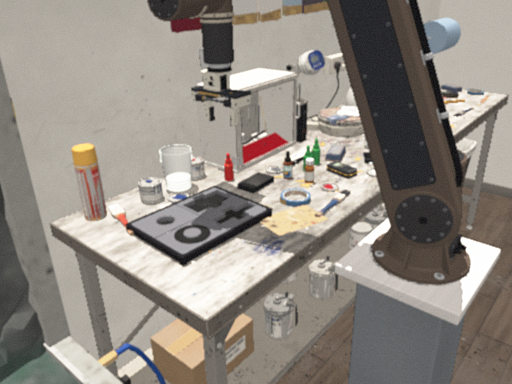

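The side view shows the tray at (245,152), the blue ring at (222,213), the gauge at (241,294) and the marker at (308,270). It also shows the black case (280,207), the brown bottles at (277,232) and (247,238), green ones at (278,262) and (294,284), and a red one at (312,187). The dark bottle at (277,232) should be the dropper, because it has a thin black top, while (247,238) has a flat pale cap. I'll confirm this in an enlarged crop next to a rectified top view.

```bash
python3 - <<'E'
from h import *
z=np.load('/tmp/side0.npz'); im=z['im']; M=z['M']; p=arm.camera_params('side'); f=192/np.tan(np.radians(p['vfov'])/2)
# ortho at height zp: columns y (left = +y), rows x (up = +x); 1px=1.25mm
s=.00125; x1,y1=.78,.43
H,W=int(.44/s),int(.9/s)
r,c=np.mgrid[:H,:W]; X=np.stack([x1-r*s,y1-c*s,np.full(r.shape,.02)],-1)
q=(X-M[:3,3])@M[:3,:3]; u=(q[...,0]/q[...,2]*f+p['cx']).astype('f4'); v=(q[...,1]/q[...,2]*f+p['cy']).astype('f4')
o=cv2.remap(im,u,v,cv2.INTER_CUBIC)
for x in np.arange(.4,.8,.1): cv2.putText(o,'%.1f'%x,(0,int((x1-x)/s)),0,.4,(255,255,0)); cv2.line(o,(0,int((x1-x)/s)),(8,int((x1-x)/s)),(255,255,0))
for y in np.arange(-.4,.45,.1): cv2.line(o,(int((y1-y)/s),0),(int((y1-y)/s),8),(255,255,0))
s1=cv2.resize(im[170:310,195:345],None,fx=1.6,fy=1.6,interpolation=3)
w=np.load('/tmp/wrist0.npz')['im']
out=np.zeros((H+225,W,3),np.uint8); out[:H]=o; out[H:H+224,:240]=s1; out[H:H+225,250:550]=cv2.resize(w,(300,225)); save('ortho.png',out)
E
```

```text
(no output)
```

View pics/ortho.png

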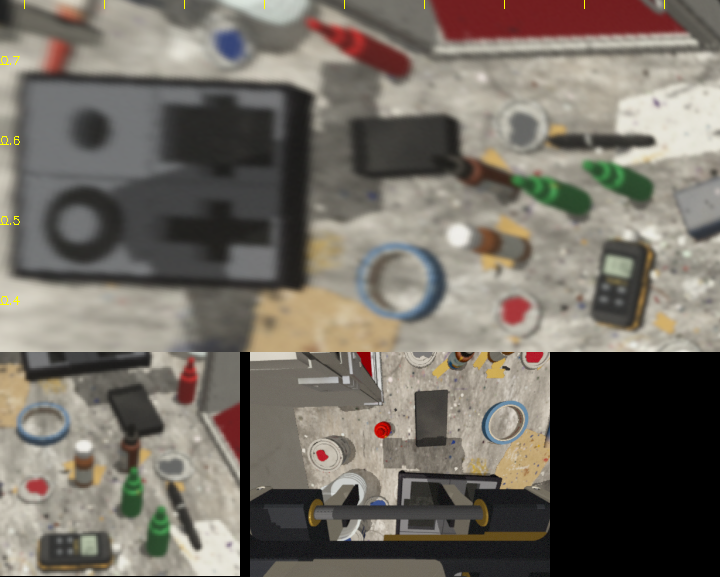

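The top-down view settles which piece is which. The dropper bottle is the dark-brown one with a thin black top, at side pixel (277,232), world (.554,-.19). The bottle at (247,238) has a flat pale cap and a paper band, so it is cap_bottle. The gauge has a display, and the case at (280,207) is plain. In the tray, the well is far-left, the hub near-left, the wide pocket far-right and the narrow slot near-right. Next are closer wrist views for precise poses.

>>> move_arm(rows=[{"translation": [22,15.5,-11]},{"translation": [22,15.5,-11]},{"translation": [22,15.5,-11]},{"translation": [22,15.5,-11]},{"translation": [22,15.5,-11]},{"translation": [22,15.5,-11]},{"translation": [22,15.5,-11]},{"translation": [22,15.5,-11]}])

```text
validation failed for argument at $.ro...
```

>>> move_arm(rows=[{"translation": [0,0,0]},{"translation": [0,0,0]},{"translation": [0,0,0]}])

```text
validation failed for argument at $.ro...
```

```bash
cat > look.py <<'E'
from h import *
import sys
def look(tag,labels):
    M=T('wrist'); im,d=arm.grab_frame('wrist'); save(tag+'.png',im); c=cloud('wrist',d,M); np.savez('/tmp/%s.npz'%tag,im=im,d=d,M=M,c=c)
    for l in labels:
        for r in arm.pinpoint(l,'wrist'): print(l,round(r['p'],2),np.round(M[:3,:3]@r['point']+M[:3,3],3))
    return im,c
E
python3 - <<'E'
from look import *
im,c=look('wA',['film_gauge','fine_tape','paint_marker','dropper_bottle','cap_bottle','plain_case'])
print(arm.get_state()['eef_pos'])
def seg(n,x,y,zlo,zhi):
    m=(c[...,2]>zlo)&(c[...,2]<zhi)&(abs(c[...,0]-x[0])<x[1])&(abs(c[...,1]-y[0])<y[1]); P=c[m]
    r=cv2.minAreaRect(P[:,:2].astype('f4')*1000); print(n,m.sum(),np.round(P.mean(0),3),np.round(r[0],1),np.round(r[1],1),round(r[2],1)); return P
seg('gauge',(.435,.09),(-.343,.06),.018,.035)
seg('marker',(.607,.03),(-.316,.09),.010,.03)
P=seg('tape',(.431,.065),(-.063,.065),.013,.025)
A=np.c_[2*P[:,:2],np.ones(len(P))]; k=np.linalg.lstsq(A,(P[:,:2]**2).sum(1),rcond=None)[0]; print('tape circ',k[:2],np.sqrt(k[2]+k[0]**2+k[1]**2))
P=seg('dropper body',(.555,.03),(-.19,.03),.03,.058)
A=np.c_[2*P[:,:2],np.ones(len(P))]; k=np.linalg.lstsq(A,(P[:,:2]**2).sum(1),rcond=None)[0]; print('circ',k[:2],np.sqrt(k[2]+k[0]**2+k[1]**2))
seg('dropper top',(.555,.03),(-.19,.03),.085,.12)
seg('cap top',(.474,.03),(-.205,.03),.07,.11)
seg('case',(.6,.06),(-.07,.08),.016,.03)
E
```

```text
dropper_bottle 0.75 [ 0.708 -0.054 -0.001]
dropper_bottle 0.7 [ 0.553 -0.192 -0.002]
cap_bottle 0.85 [ 0.472 -0.206  0.001]
plain_case 0.79 [ 0.599 -0.071 -0.001]
[ 6.74971864e-01 -6.85692529e-05  2.40566913e-01]
gauge 0 [nan nan nan] [0. 0.] [0. 0.] 0.0
marker 0 [nan nan nan] [0. 0.] [0. 0.] 0.0
tape 2026 [ 0.432 -0.067  0.017] [432.  -65.3] [96.3 95.8] 26.9
tape circ [ 0.43278838 -0.06554102] 0.042667211035505165
dropper body 367 [ 0.565 -0.182  0.045] [ 562.9 -183.6] [13.6 32.2] 56.4
circ [ 0.5568198  -0.19225132] 0.016467206110812316
dropper top 0 [nan nan nan] [0. 0.] [0. 0.] 0.0
cap top 0 [nan nan nan] [0. 0.] [0. 0.] 0.0
case 5105 [ 0.603 -0.076  0.022] [602.3 -73.3] [ 70.5 120.2] 3.4<stdin>:6: RuntimeWarning: Mean of empty slice.
  ret = um.true_divide(
```

View pics/wA.png

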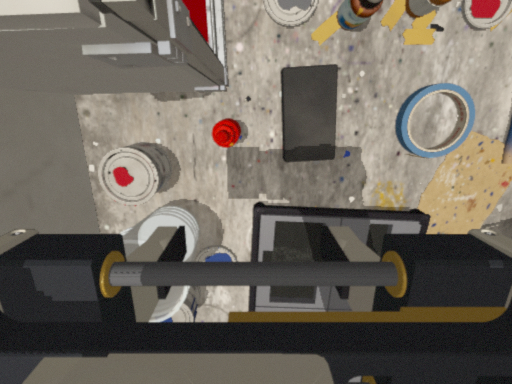

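The rows need every field, so the arm hasn't moved yet. This start view shows the case at (310,113), the tape at (437,120) and the tray edge at (340,210). I'll resend the move.

>>> move_arm(rows=[{"translation": [4,3,-2],"rot": [0,0,0],"hand": 0},{"translation": [8,6,-4],"rot": [0,0,0],"hand": 0},{"translation": [11,8,-6],"rot": [0,0,0],"hand": 0},{"translation": [14,10,-8],"rot": [0,0,0],"hand": 0},{"translation": [17,12,-9],"rot": [0,0,0],"hand": 0},{"translation": [20,14,-10],"rot": [0,0,0],"hand": 0},{"translation": [22,15.5,-11],"rot": [0,0,0],"hand": 0},{"translation": [22,15.5,-11],"rot": [0,0,0],"hand": 0}])

```text
t: 2.67
eef_pos: [0.5174, -0.2244, 0.3548]
ee_rot: [-3.137, -0.002, -1.574]
force: [1.4, -0.0, 1.3]
width: 0.0875
gripper_force: 0.0
```

>>> move_arm(rows=[{"translation": [0,0,0],"rot": [0,0,0],"hand": 0},{"translation": [0,0,0],"rot": [0,0,0],"hand": 0},{"translation": [0,0,0],"rot": [0,0,0],"hand": 0}])

```text
t: 2.92
eef_pos: [0.5202, -0.2194, 0.3499]
ee_rot: [3.141, 0.0, -1.57]
force: [-0.0, 0.3, -0.1]
width: 0.0875
gripper_force: 0.0
```

```bash
cat >> look.py <<'E'
def circ(P):
    A=np.c_[2*P[:,:2],np.ones(len(P))]; k=np.linalg.lstsq(A,(P[:,:2]**2).sum(1),rcond=None)[0]; return np.round([k[0],k[1],np.sqrt(k[2]+k[0]**2+k[1]**2)],4)
def seg(c,n,x,y,zlo,zhi):
    m=(c[...,2]>zlo)&(c[...,2]<zhi)&(abs(c[...,0]-x[0])<x[1])&(abs(c[...,1]-y[0])<y[1]); P=c[m]
    if len(P)<10: print(n,'none'); return
    r=cv2.minAreaRect(P[:,:2].astype('f4')*1000); print(n,m.sum(),np.round(P.mean(0),3),'rect',np.round(r[0],1),np.round(r[1],1),round(r[2],1),'circ',circ(P))
E
python3 - <<'E'
from look import *
im,c=look('wB',['film_gauge','fine_tape','paint_marker','dropper_bottle','cap_bottle','plain_case'])
print(arm.get_state()['eef_pos'],arm.get_state()['ee_rot'])
seg(c,'gauge',(.435,.09),(-.343,.06),.018,.035)
seg(c,'marker',(.607,.03),(-.316,.09),.010,.03)
seg(c,'tape',(.431,.065),(-.063,.065),.013,.025)
seg(c,'dropper body',(.555,.03),(-.19,.03),.03,.058)
seg(c,'dropper top',(.555,.03),(-.19,.03),.085,.12)
seg(c,'cap top',(.474,.03),(-.205,.03),.07,.11)
seg(c,'case',(.6,.06),(-.07,.08),.016,.03)
E
```

```text
film_gauge 0.62 [ 0.438 -0.345 -0.003]
fine_tape 0.65 [ 0.432 -0.066 -0.001]
paint_marker 0.8 [ 0.609 -0.318  0.002]
dropper_bottle 0.79 [ 0.532 -0.287 -0.002]
dropper_bottle 0.72 [ 0.557 -0.191 -0.003]
dropper_bottle 0.65 [ 0.549 -0.361  0.   ]
cap_bottle 0.9 [ 0.473 -0.207 -0.   ]
plain_case 0.76 [ 0.599 -0.073  0.   ]
[ 0.52024531 -0.21955248  0.35017029] [ 3.14087431e+00  4.51879675e-05 -1.56998761e+00]
gauge 2373 [ 0.432 -0.346  0.025] rect [ 435.9 -346.6] [ 53.8 123.3] 78.8 circ [ 0.4325 -0.3455  0.0351]
marker 773 [ 0.609 -0.32   0.015] rect [ 610.8 -308.5] [148.   30.4] 82.4 circ [ 0.6157 -0.318   0.038 ]
tape 761 [ 0.434 -0.067  0.017] rect [434.  -64.3] [90.4 98.3] 0.6 circ [ 0.4324 -0.0662  0.0426]
dropper body 81 [ 0.554 -0.204  0.046] rect [ 554.5 -199.1] [19.8 32.9] 71.7 circ [ 0.5565 -0.1926  0.0163]
dropper top 69 [ 0.556 -0.194  0.096] rect [ 556.8 -193.1] [12.1 11.6] 48.1 circ [ 0.5564 -0.1932  0.0048]
cap top 250 [ 0.475 -0.207  0.084] rect [ 474.6 -206.1] [26.6 26.5] 18.8 circ [ 0.4747 -0.2068  0.0099]
case 2041 [ 0.602 -0.077  0.021] rect [602.5 -73.5] [ 70.3 119.6] 3.3 circ [ 0.602  -0.0754  0.0401]
```

View pics/wB.png

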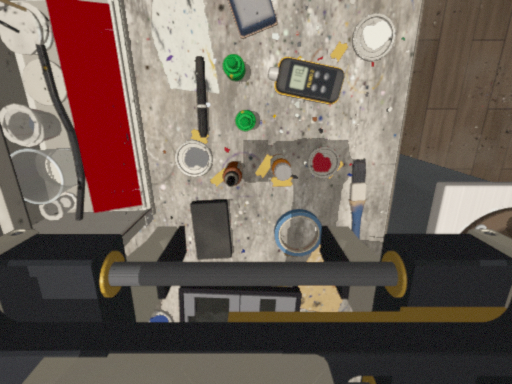

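The view shows the gauge at (310,80), the marker at (202,95), the dropper at (232,174) and the flat-cap bottle at (282,170). Greens are at (233,67) and (245,120), the case is at (211,228) and the tape at (298,232). Everything agrees with the networks. Next, the tray.

>>> move_arm(rows=[{"translation": [-3,-0.2,0.2],"rot": [0,0,0],"hand": 0},{"translation": [-6.5,-0.4,0.4],"rot": [0,0,0],"hand": 0},{"translation": [-10,-0.6,0.6],"rot": [0,0,0],"hand": 0},{"translation": [-13.5,-1,1],"rot": [0,0,0],"hand": 0},{"translation": [-17,-1.2,1.2],"rot": [0,0,0],"hand": 0},{"translation": [-20.5,-1.4,1.4],"rot": [0,0,0],"hand": 0},{"translation": [-24,-1.6,1.6],"rot": [0,0,0],"hand": 0},{"translation": [-27,-1.8,1.8],"rot": [0,0,0],"hand": 0}])

```text
t: 3.93
eef_pos: [0.5378, 0.0523, 0.3326]
ee_rot: [-3.141, 0.0, -1.57]
force: [-0.0, 0.1, 0.6]
width: 0.0877
gripper_force: 0.0
```

>>> move_arm(rows=[{"translation": [-3.5,-0.2,0.2],"rot": [0,0,0],"hand": 0},{"translation": [-7,-0.4,0.4],"rot": [0,0,0],"hand": 0},{"translation": [-10.5,-0.6,0.6],"rot": [0,0,0],"hand": 0},{"translation": [-14,-1,1],"rot": [0,0,0],"hand": 0},{"translation": [-17.5,-1.2,1.2],"rot": [0,0,0],"hand": 0},{"translation": [-20,-1.2,1.2],"rot": [0,0,0],"hand": 0},{"translation": [-20,-1.2,1.2],"rot": [0,0,0],"hand": 0},{"translation": [-20,-1.2,1.2],"rot": [0,0,0],"hand": 0}])

```text
t: 4.6
eef_pos: [0.5497, 0.2516, 0.3197]
ee_rot: [3.141, -0.001, -1.568]
force: [-0.5, -0.2, -0.4]
width: 0.0878
gripper_force: 0.0
```

>>> move_arm(rows=[{"translation": [0,0,0],"rot": [0,0,0],"hand": 0},{"translation": [0,0,0],"rot": [0,0,0],"hand": 0}])

```text
t: 4.77
eef_pos: [0.55, 0.2494, 0.3207]
ee_rot: [-3.141, -0.0, -1.571]
force: [0.0, -0.7, 0.2]
width: 0.0875
gripper_force: 0.0
```

```bash
python3 - <<'E'
from look import *
im,c=look('wC',['gauge_insert','marker_insert','bottle_insert','tape_insert'])
st=arm.get_state(); print(st['eef_pos'],st['ee_rot'],st['q'])
# foam-level mask top view: rect fit of everything 0.018-0.04 in the tray area
reg=(abs(c[...,0]-.55)<.16)&(abs(c[...,1]-.23)<.21)
zz=c[reg&(c[...,2]<.045)][:,2]; print(np.histogram(zz,np.arange(-.004,.046,.002)))
b=np.load('/tmp/wB.npz')['c']
m=(b[...,2]>.012)&(b[...,2]<.03)&(abs(b[...,0]-.609)<.03)&(b[...,1]<-.25)&(b[...,1]>-.4); P=b[m][:,:2]
for _ in range(3):
    mu=P.mean(0); e=np.linalg.svd(P-mu,full_matrices=False)[2]; q=(P-mu)@e.T; P=P[abs(q[:,1])<.012]
mu=P.mean(0);e=np.linalg.svd(P-mu,full_matrices=False)[2];q=(P-mu)@e.T
print('marker',e[0],np.degrees(np.arctan2(e[0,1],e[0,0])),mu+((q.max(0)+q.min(0))/2)@e,np.ptp(q,0))
E
```

```text
gauge_insert 0.88 [0.613 0.144 0.001]
marker_insert 0.81 [0.493 0.153 0.005]
bottle_insert 0.65 [0.618 0.305 0.007]
tape_insert 0.57 [0.498 0.311 0.001]
[0.5500924  0.24928507 0.32090292] [-3.14119331e+00  3.44231337e-04 -1.57171710e+00] [ 7.48676324e-01  2.01709649e-01 -2.29158241e-02  2.06469325e-05
 -1.34564401e+00 -7.49601766e-01]
(array([  206,  6043,  4991,  1119,   180,    91,   535,  2462,  3878,
        1707,   226,   282,   320,   850, 13690,  8919,   139,   377,
         180,     2,     0,     0,     0,     0]), array([-0.004, -0.002,  0.   ,  0.002,  0.004,  0.006,  0.008,  0.01 ,
        0.012,  0.014,  0.016,  0.018,  0.02 ,  0.022,  0.024,  0.026,
        0.028,  0.03 ,  0.032,  0.034,  0.036,  0.038,  0.04 ,  0.042,
        0.044]))
marker [0.0031616 0.999995 ] 89.81885352179911 [ 0.60918187 -0.317617  ] [0.12921411 0.01634711]
```

View pics/wC.png

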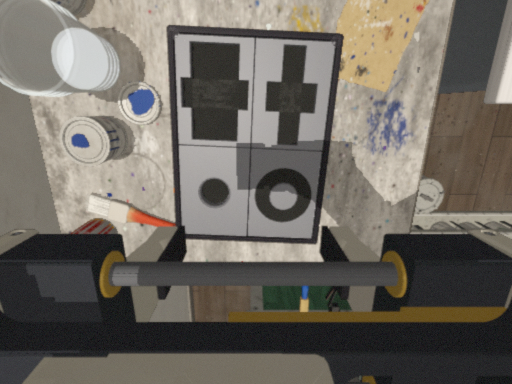

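The tray fills (170–342, 25–243). The wide pocket is at (214,92), the narrow slot at (291,97), the well at (214,191) and the hub at (282,194). I'll fit the tray precisely.

```bash
python3 - <<'E'
from look import *
c=np.load('/tmp/wC.npz')['c']
m=(c[...,2]>.022)&(c[...,2]<.03)&(abs(c[...,0]-.555)<.15)&(abs(c[...,1]-.23)<.19)
P=c[m][:,:2]; r=cv2.minAreaRect(P.astype('f4')*1000); print('tray',r)
seg(c,'hub',(.498,.032),(.311,.032),.0295,.036)
seg(c,'well',(.617,.032),(.305,.032),.005,.013)
seg(c,'gaugefl',(.612,.045),(.147,.075),.008,.016)
seg(c,'markfl',(.493,.045),(.153,.075),.01,.018)
E
```

```text
tray ((555.3580932617188, 228.10324096679688), (342.08380126953125, 258.3071594238281), 87.42975616455078)
hub 576 [0.5   0.31  0.032] rect [500.1 310.2] [47.3 45.7] 52.6 circ [0.5002 0.3103 0.0168]
well 559 [0.619 0.308 0.009] rect [618.8 307.4] [46.4 47. ] 23.1 circ [0.6189 0.3077 0.0172]
gaugefl 4791 [0.612 0.142 0.012] rect [612.6 145.3] [143.9  89.3] 89.2 circ [0.6112 0.144  0.0463]
markfl 2912 [0.492 0.148 0.014] rect [492.3 150.9] [146.3  77.8] 87.5 circ [0.4917 0.1496 0.0404]
```

>>> move_arm(rows=[{"translation": [3,0.7,1],"rot": [0,0,0],"hand": 0.43},{"translation": [6.5,1.5,3],"rot": [0,0,0],"hand": 0.43},{"translation": [10,2.4,6],"rot": [0,0,0],"hand": 0.43},{"translation": [13,3.2,8],"rot": [0,0,0],"hand": 0.43},{"translation": [16,4,10],"rot": [0,0,0],"hand": 0.43},{"translation": [19,4.8,12],"rot": [0,0,0],"hand": 0.43},{"translation": [22,5.5,14],"rot": [0,0,0],"hand": 0.43},{"translation": [25,6.2,16],"rot": [0,0,0],"hand": 0.43}])

```text
t: 5.68
eef_pos: [0.4874, -0.0016, 0.1602]
ee_rot: [-3.14, 0.0, -1.571]
force: [0.5, -0.1, -0.1]
width: 0.0502
gripper_force: 0.0
```

>>> move_arm(rows=[{"translation": [3,0.7,2],"rot": [0,0,0],"hand": 0.43},{"translation": [6.5,1.44,4.5],"rot": [0,0,0],"hand": 0.43},{"translation": [6.5,1.44,7],"rot": [0,0,0],"hand": 0.43},{"translation": [6.5,1.44,7],"rot": [0,0,0],"hand": 0.43},{"translation": [6.5,1.44,7],"rot": [0,0,0],"hand": 0.43}])

```text
t: 6.1
eef_pos: [0.4731, -0.0657, 0.0903]
ee_rot: [3.139, -0.001, -1.572]
force: [-0.2, 0.0, 0.5]
width: 0.0502
gripper_force: 0.0
```

>>> move_arm(rows=[{"translation": [0,0,2.5],"rot": [0,0,0],"hand": 0.43},{"translation": [0,0,5],"rot": [0,0,0],"hand": 0.43},{"translation": [0,0,6.7],"rot": [0,0,0],"hand": 0.43},{"translation": [0,0,6.7],"rot": [0,0,0],"hand": 0.43},{"translation": [0,0,6.7],"rot": [0,0,0],"hand": 1},{"translation": [0,0,6.7],"rot": [0,0,0],"hand": 1},{"translation": [0,0,6.7],"rot": [0,0,0],"hand": 1},{"translation": [0,0,6.7],"rot": [0,0,0],"hand": 1}], squeeze=35)

```text
t: 6.77
eef_pos: [0.4747, -0.0646, 0.025]
ee_rot: [-3.139, 0.001, -1.57]
force: [-0.3, 0.5, 0.5]
width: 0.0286
gripper_force: 0.0
```

>>> move_arm(rows=[{"translation": [0,0,0],"rot": [0,0,0],"hand": 1},{"translation": [0,0,0],"rot": [0,0,0],"hand": 1},{"translation": [0,0,-0.5],"rot": [0,0,0],"hand": 1},{"translation": [0,0,-1.5],"rot": [0,0,0],"hand": 1},{"translation": [0,0,-3.5],"rot": [0,0,0],"hand": 1},{"translation": [0,0,-6],"rot": [0,0,0],"hand": 1},{"translation": [0,0,-8.5],"rot": [0,0,0],"hand": 1},{"translation": [0,0,-9],"rot": [0,0,0],"hand": 1}])

```text
t: 7.43
eef_pos: [0.4756, -0.0649, 0.1176]
ee_rot: [-3.136, 0.001, -1.57]
force: [-0.3, 0.3, -1.1]
width: 0.0096
gripper_force: 34.1
```

```bash
python3 - <<'E'
from look import *
print(arm.get_state()['eef_pos'],arm.get_state()['width'],arm.get_state()['force'])
for n in ['side','scene']:
    M=T(n); im,d=arm.grab_frame(n); save(n+'1.png',im)
    for r in arm.pinpoint('fine_tape',n): print(n,round(r['p'],2),np.round(M[:3,:3]@r['point']+M[:3,3],3))
save('s1c.png',cv2.resize(cv2.imread('pics/side1.png')[120:260,150:310,::-1],None,fx=4,fy=4,interpolation=3))
E
```

```text
[ 0.47557268 -0.06485572  0.11764739] 0.00964390273731355 [-0.29962237  0.28440886 -1.08351249]
side 0.63 [ 0.433 -0.065  0.095]
side 0.28 [0.495 0.313 0.007]
scene 0.64 [ 0.432 -0.067  0.085]
```

View pics/s1c.png

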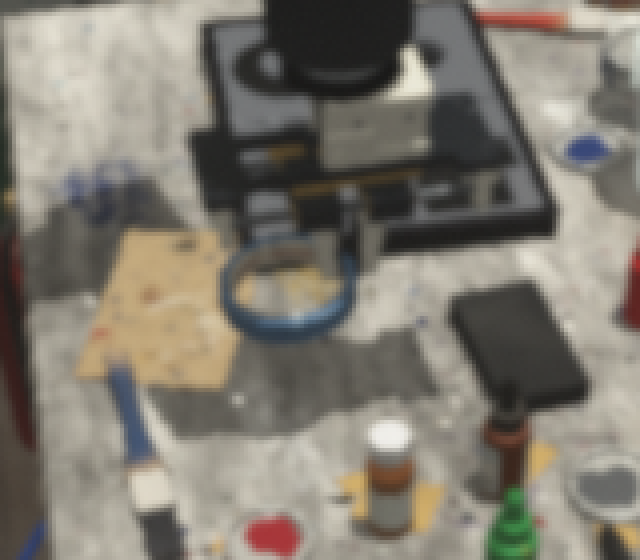

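The ring is held level at (288,285) in the crop. Carrying it over the hub.

>>> move_arm(rows=[{"translation": [-2,-0.4,0],"rot": [0,0,0],"hand": 1},{"translation": [-5,-1,0],"rot": [0,0,0],"hand": 1},{"translation": [-8.5,-1.6,0],"rot": [0,0,0],"hand": 1},{"translation": [-12,-2.2,0],"rot": [0,0,0],"hand": 1},{"translation": [-15.5,-2.9,0],"rot": [0,0,0],"hand": 1},{"translation": [-19,-3.5,0],"rot": [0,0,0],"hand": 1},{"translation": [-22.5,-4.1,0],"rot": [0,0,0],"hand": 1},{"translation": [-26,-4.8,0],"rot": [0,0,0],"hand": 1}])

```text
t: 8.3
eef_pos: [0.5206, 0.1961, 0.1118]
ee_rot: [3.139, -0.002, -1.571]
force: [1.4, -0.3, -1.0]
width: 0.0089
gripper_force: 34.1
```

>>> move_arm(rows=[{"translation": [-3.5,-0.6,0],"rot": [0,0,0],"hand": 1},{"translation": [-7,-1.2,0],"rot": [0,0,0],"hand": 1},{"translation": [-10,-1.7,0],"rot": [0,0,0],"hand": 1},{"translation": [-11.5,-2,0],"rot": [0,0,0],"hand": 1},{"translation": [-11.5,-2,1],"rot": [0,0,0],"hand": 1},{"translation": [-11.5,-2,3],"rot": [0,0,0],"hand": 1},{"translation": [-11.5,-2,3],"rot": [0,0,0],"hand": 1},{"translation": [-11.5,-2,3],"rot": [0,0,0],"hand": 1}])

```text
t: 8.97
eef_pos: [0.5403, 0.3081, 0.0814]
ee_rot: [3.138, -0.004, -1.571]
force: [0.5, 0.2, -0.7]
width: 0.0094
gripper_force: 34.2
```

```bash
python3 - <<'E'
from look import *
print(arm.get_state()['eef_pos'])
for n in ['side','scene']:
    M=T(n); im,d=arm.grab_frame(n)
    for r in arm.pinpoint('fine_tape',n): print(n,round(r['p'],2),np.round(M[:3,:3]@r['point']+M[:3,3],3))
E
```

```text
[0.54029474 0.30809403 0.08135873]
side 0.69 [0.499 0.31  0.061]
scene 0.81 [0.499 0.307 0.057]
```

>>> move_arm(rows=[{"translation": [-0.15,-0.15,0.8],"rot": [0,0,0],"hand": 1},{"translation": [-0.15,-0.15,1.6],"rot": [0,0,0],"hand": 1},{"translation": [-0.15,-0.15,2.4],"rot": [0,0,0],"hand": 1},{"translation": [-0.15,-0.15,3],"rot": [0,0,0],"hand": 1},{"translation": [-0.15,-0.15,3.3],"rot": [0,0,0],"hand": 1},{"translation": [-0.15,-0.15,3.3],"rot": [0,0,0],"hand": 1},{"translation": [-0.15,-0.15,3.3],"rot": [0,0,0],"hand": 1},{"translation": [-0.15,-0.15,3.3],"rot": [0,0,0],"hand": 1}])

```text
t: 9.83
eef_pos: [0.5433, 0.3114, 0.0518]
ee_rot: [-3.141, -0.0, -1.57]
force: [-3.6, -3.0, 13.6]
width: 0.0093
gripper_force: 35.3
```

Contact, 13.6 N up, at about the expected height. Releasing.

>>> move_arm(rows=[{"translation": [0,0,0],"rot": [0,0,0],"hand": 0.6},{"translation": [0,0,0],"rot": [0,0,0],"hand": 0.6},{"translation": [0,0,0],"rot": [0,0,0],"hand": 0.6},{"translation": [0,0,-1],"rot": [0,0,0],"hand": 0.6},{"translation": [0,0,-3],"rot": [0,0,0],"hand": 0.6},{"translation": [0,0,-6],"rot": [0,0,0],"hand": 0.6},{"translation": [0,0,-9],"rot": [0,0,0],"hand": 0.6},{"translation": [0,0,-9],"rot": [0,0,0],"hand": 0.6}])

```text
t: 10.5
eef_pos: [0.546, 0.3136, 0.1476]
ee_rot: [-3.134, 0.005, -1.569]
force: [0.1, 0.9, 0.6]
width: 0.035
gripper_force: 0.0
```

```bash
python3 - <<'E'
from look import *
st=arm.get_state(); print(st['eef_pos'],st['ee_rot'],st['q'])
for n in ['side','scene']:
    M=T(n); im,d=arm.grab_frame(n)
    for r in arm.pinpoint('fine_tape',n): print(n,round(r['p'],2),np.round(M[:3,:3]@r['point']+M[:3,3],3))
    c=cloud(n,d,M); seg(c,n,(.5,.06),(.31,.06),.038,.05)
E
```

```text
[0.54598911 0.31356785 0.1475519 ] [-3.13380862  0.00545943 -1.56937984] [ 0.83211526  0.35127746 -0.22465613  0.00247867 -0.98558369 -0.83207959]
side 0.7 [0.503 0.309 0.03 ]
side 235 [0.501 0.306 0.045] rect [500.8 308.4] [96.7 98.3] 5.7 circ [0.5005 0.3063 0.0429]
scene 0.92 [0.503 0.312 0.025]
scene 325 [0.497 0.313 0.043] rect [497.8 311.4] [93.8 97.8] 41.8 circ [0.4981 0.311  0.0428]
```

The tape sits at (.50,.31), height right. Next is the dropper bottle, with the hand turned 90° so the fingers clear its neighbours.

>>> move_arm(rows=[{"translation": [3,0,-0.5],"rot": [0,0,-6],"hand": 0.3},{"translation": [6,0,-1],"rot": [0,0,-12],"hand": 0.3},{"translation": [9.5,0,-2],"rot": [0,0,-18],"hand": 0.3},{"translation": [13,0,-2],"rot": [0,0,-24.5],"hand": 0.3},{"translation": [17,0,-2],"rot": [0,0,-31],"hand": 0.3},{"translation": [21,0,-2],"rot": [0,0,-37.5],"hand": 0.3},{"translation": [25,0,-2],"rot": [0,0,-44],"hand": 0.3},{"translation": [29,0,-2],"rot": [0,0,-50],"hand": 0.3}])

```text
t: 11.37
eef_pos: [0.542, 0.0195, 0.1595]
ee_rot: [3.14, 0.001, -0.692]
force: [1.0, -0.2, 0.3]
width: 0.0616
gripper_force: 0.0
```

>>> move_arm(rows=[{"translation": [0,0,0],"rot": [0,0,-6.5],"hand": 0.3},{"translation": [0,0,0],"rot": [0,0,-13],"hand": 0.3},{"translation": [0,0,0],"rot": [0,0,-20],"hand": 0.3},{"translation": [0,0,0],"rot": [0,0,-27],"hand": 0.3},{"translation": [0,0,0],"rot": [0,0,-34],"hand": 0.3},{"translation": [0,0,0],"rot": [0,0,-40],"hand": 0.3},{"translation": [0,0,0],"rot": [0,0,-40],"hand": 0.3},{"translation": [0,0,0],"rot": [0,0,-40],"hand": 0.3}])

```text
t: 12.03
eef_pos: [0.5425, 0.0213, 0.1596]
ee_rot: [3.141, 0.002, -0.003]
force: [-0.1, 0.3, 0.5]
width: 0.0616
gripper_force: 0.0
```

>>> move_arm(rows=[{"translation": [0.2,3,0],"rot": [0,0,0],"hand": 0.3},{"translation": [0.4,6.5,0],"rot": [0,0,0],"hand": 0.3},{"translation": [0.7,10,0],"rot": [0,0,0],"hand": 0.3},{"translation": [1,14,0],"rot": [0,0,0],"hand": 0.3},{"translation": [1.2,18,0],"rot": [0,0,0],"hand": 0.3},{"translation": [1.4,21.4,0],"rot": [0,0,0],"hand": 0.3},{"translation": [1.4,21.4,0],"rot": [0,0,0],"hand": 0.3},{"translation": [1.4,21.4,0],"rot": [0,0,0],"hand": 0.3}])

```text
t: 12.7
eef_pos: [0.5564, -0.1944, 0.1596]
ee_rot: [-3.142, 0.002, -0.007]
force: [0.0, 0.8, -0.5]
width: 0.0613
gripper_force: 0.0
```

>>> move_arm(rows=[{"translation": [0,0,1],"rot": [0,0,0],"hand": 0.3},{"translation": [0,0,1],"rot": [0,0,0],"hand": 0.3}])

```text
t: 12.87
eef_pos: [0.556, -0.1916, 0.1484]
ee_rot: [-3.141, 0.003, -0.001]
force: [0.1, 0.4, -0.3]
width: 0.0615
gripper_force: 0.0
```

```bash
python3 - <<'E'
from look import *
st=arm.get_state(); print(st['eef_pos'],st['ee_rot'])
for n in ['side','wrist']:
    M=T(n); im,d=arm.grab_frame(n); c=cloud(n,d,M)
    seg(c,n,(.5565,.02),(-.1925,.02),.03,.058); seg(c,n+' top',(.5565,.02),(-.1925,.02),.085,.108)
    if n=='side': save('s2.png',cv2.resize(im[140:280,200:360],None,fx=4,fy=4,interpolation=3))
E
```

```text
[ 0.55598584 -0.19156168  0.14841758] [-3.14081204e+00  2.61915876e-03 -1.28739047e-03]
side 91 [ 0.551 -0.203  0.043] rect [ 551.3 -200.1] [15.5 33.3] 63.7 circ [ 0.5556 -0.1915  0.016 ]
side top 29 [ 0.554 -0.195  0.095] rect [ 554.  -193.5] [9.6 9.1] 23.6 circ [ 0.5543 -0.1935  0.0041]
wrist 283 [ 0.569 -0.192  0.047] rect [ 562.3 -191.9] [22.2 32.2] 3.9 circ [ 0.5566 -0.1922  0.0162]
wrist top 253 [ 0.558 -0.192  0.096] rect [ 556.8 -192.1] [12.4 13. ] 65.2 circ [ 0.5573 -0.1922  0.0047]
```

View pics/s2.png

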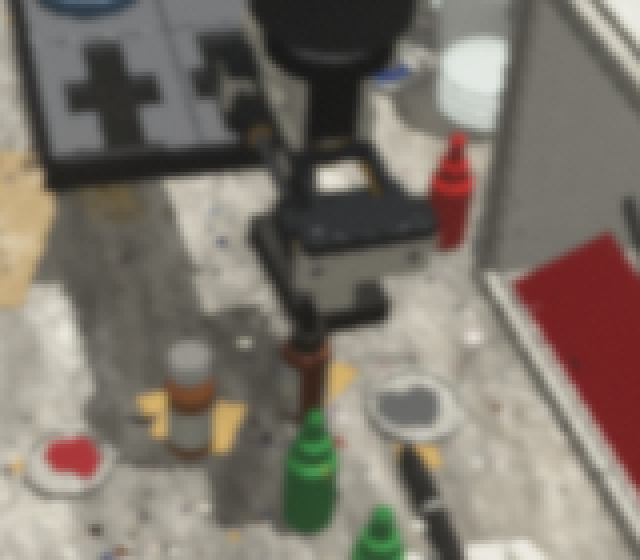

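The hand is centred above the bottle at (305,340), which has the thin black bulb. The flat-capped one at (190,400) is well clear. Descending.

>>> move_arm(rows=[{"translation": [0,0,2],"rot": [0,0,0],"hand": 0.3},{"translation": [0,0,4],"rot": [0,0,0],"hand": 0.3},{"translation": [0,0,6],"rot": [0,0,0],"hand": 0.3},{"translation": [0,0,8],"rot": [0,0,0],"hand": 0.3},{"translation": [0,0,9.2],"rot": [0,0,0],"hand": 0.3},{"translation": [0,0,9.2],"rot": [0,0,0],"hand": 0.3},{"translation": [0,0,9.2],"rot": [0,0,0],"hand": 0.3}], squeeze=18)

```text
t: 13.55
eef_pos: [0.557, -0.1918, 0.0584]
ee_rot: [3.141, 0.001, 0.001]
force: [-0.5, 0.0, 0.3]
width: 0.0615
gripper_force: 0.0
```

>>> move_arm(rows=[{"translation": [0,0,0],"rot": [0,0,0],"hand": 0.6},{"translation": [0,0,0],"rot": [0,0,0],"hand": 0.8},{"translation": [0,0,0],"rot": [0,0,0],"hand": 1},{"translation": [0,0,0],"rot": [0,0,0],"hand": 1},{"translation": [0,0,0],"rot": [0,0,0],"hand": 1},{"translation": [0,0,0],"rot": [0,0,0],"hand": 1},{"translation": [0,0,0],"rot": [0,0,0],"hand": 1}])

```text
t: 14.13
eef_pos: [0.5574, -0.1925, 0.059]
ee_rot: [3.142, -0.001, 0.0]
force: [0.0, 0.9, 4.4]
width: 0.0317
gripper_force: 18.0
```

>>> move_arm(rows=[{"translation": [0,0,-0.5],"rot": [0,0,0],"hand": 1},{"translation": [0,0,-1.5],"rot": [0,0,0],"hand": 1},{"translation": [0,0,-3],"rot": [0,0,0],"hand": 1},{"translation": [0,0,-5],"rot": [0,0,0],"hand": 1},{"translation": [0,0,-7.5],"rot": [0,0,0],"hand": 1},{"translation": [0,0,-10],"rot": [0,0,0],"hand": 1},{"translation": [0,0,-12],"rot": [0,0,0],"hand": 1},{"translation": [0,0,-12],"rot": [0,0,0],"hand": 1}])

```text
t: 14.8
eef_pos: [0.5594, -0.1931, 0.1843]
ee_rot: [3.14, -0.008, 0.001]
force: [0.0, 0.0, -0.4]
width: 0.0317
gripper_force: 18.0
```

```bash
python3 - <<'E'
from look import *
st=arm.get_state(); print(st['eef_pos'],st['ee_rot'],st['width'],st['gripper_force'])
for n in ['side','scene']:
    M=T(n); im,d=arm.grab_frame(n); c=cloud(n,d,M)
    for r in arm.pinpoint('dropper_bottle',n): print(n,round(r['p'],2),np.round(M[:3,:3]@r['point']+M[:3,3],3))
    seg(c,n,(.5565,.03),(-.1925,.03),.122,.157)
E
```

```text
[ 0.55941412 -0.19308852  0.18425646] [ 3.14016314e+00 -7.65134390e-03  7.35635183e-04] 0.03166073128735662 17.99200631226995
side 0.71 [ 0.706 -0.051  0.001]
side 0.56 [ 0.533 -0.282  0.005]
side 0.48 [ 0.559 -0.193  0.131]
side 101 [ 0.554 -0.204  0.143] rect [ 556.9 -202.7] [17.8 33.3] 82.1 circ [ 0.5576 -0.1934  0.0153]
scene 0.7 [ 0.546 -0.359  0.004]
scene 0.69 [ 0.706 -0.049 -0.006]
scene 0.64 [ 0.53  -0.283 -0.001]
scene 0.54 [ 0.55  -0.189  0.122]
scene 95 [ 0.547 -0.182  0.14 ] rect [ 545.6 -183. ] [33.1 20.5] 49.1 circ [ 0.552  -0.1883  0.0137]
```

>>> move_arm(rows=[{"translation": [0.2,-2,0],"rot": [0,0,0],"hand": 1},{"translation": [0.6,-5,0],"rot": [0,0,0],"hand": 1},{"translation": [1,-8.5,0],"rot": [0,0,0],"hand": 1},{"translation": [1.5,-12,0],"rot": [0,0,0],"hand": 1},{"translation": [1.9,-15.5,0],"rot": [0,0,0],"hand": 1},{"translation": [2.3,-19,0],"rot": [0,0,0],"hand": 1},{"translation": [2.7,-22.5,0],"rot": [0,0,0],"hand": 1},{"translation": [3.1,-26,0],"rot": [0,0,0],"hand": 1}])

```text
t: 15.67
eef_pos: [0.5873, 0.069, 0.1774]
ee_rot: [3.141, 0.002, -0.0]
force: [-0.6, -1.3, -0.3]
width: 0.0316
gripper_force: 18.0
```

>>> move_arm(rows=[{"translation": [0.4,-3.5,0],"rot": [0,0,0],"hand": 1},{"translation": [0.8,-7,0],"rot": [0,0,0],"hand": 1},{"translation": [1.2,-10.5,0],"rot": [0,0,0],"hand": 1},{"translation": [1.7,-14,0],"rot": [0,0,0],"hand": 1},{"translation": [2.1,-17.5,0],"rot": [0,0,0],"hand": 1},{"translation": [2.5,-20.5,0],"rot": [0,0,0],"hand": 1},{"translation": [2.9,-23,0],"rot": [0,0,0],"hand": 1},{"translation": [3,-23.9,0],"rot": [0,0,0],"hand": 1}])

```text
t: 16.33
eef_pos: [0.6178, 0.3095, 0.1765]
ee_rot: [3.14, 0.002, 0.002]
force: [0.0, 0.0, -1.0]
width: 0.0312
gripper_force: 18.0
```

>>> move_arm(rows=[{"translation": [0,0,2],"rot": [0,0,0],"hand": 1},{"translation": [0,0,4],"rot": [0,0,0],"hand": 1},{"translation": [0,0,6],"rot": [0,0,0],"hand": 1},{"translation": [0,0,7],"rot": [0,0,0],"hand": 1},{"translation": [0,0,7],"rot": [0,0,0],"hand": 1},{"translation": [0,0,7],"rot": [0,0,0],"hand": 1}])

```text
t: 16.83
eef_pos: [0.618, 0.3059, 0.108]
ee_rot: [3.14, 0.001, -0.0]
force: [0.4, 0.9, -0.1]
width: 0.0317
gripper_force: 18.0
```

```bash
python3 - <<'E'
from look import *
st=arm.get_state(); print(st['eef_pos'],st['ee_rot'],st['width'],st['gripper_force'])
for n in ['side','scene']:
    M=T(n); im,d=arm.grab_frame(n); c=cloud(n,d,M)
    for r in arm.pinpoint('dropper_bottle',n): print(n,round(r['p'],2),np.round(M[:3,:3]@r['point']+M[:3,3],3))
    z=st['eef_pos'][2]
    seg(c,n,(.618,.03),(.306,.03),z-.05,z-.022)
E
```

```text
[0.61796647 0.30589437 0.10799488] [ 3.14007143e+00  1.18580724e-03 -8.88348095e-05] 0.03169939121951859 17.991947667323984
side 0.66 [ 0.533 -0.283  0.004]
side 0.58 [ 0.708 -0.05   0.004]
side 0.54 [ 0.551 -0.362  0.004]
side 0.48 [0.614 0.305 0.054]
side 0.47 [0.61  0.149 0.007]
side 59 [0.614 0.294 0.072] rect [614.1 295.9] [15.9 28.7] 74.1 circ [0.6157 0.3024 0.0128]
scene 0.64 [ 0.53  -0.284 -0.003]
scene 0.59 [ 0.709 -0.049 -0.006]
scene 0.58 [0.614 0.31  0.054]
scene 0.44 [ 0.546 -0.364  0.002]
scene 0.36 [ 0.471 -0.206 -0.002]
scene 113 [0.605 0.315 0.072] rect [607.8 315.1] [33.3 18.8] 43.9 circ [0.6134 0.3095 0.0143]
```

>>> move_arm(rows=[{"translation": [0.1,0,1],"rot": [0,0,0],"hand": 1},{"translation": [0.1,0,2],"rot": [0,0,0],"hand": 1},{"translation": [0.1,0,2.8],"rot": [0,0,0],"hand": 1},{"translation": [0.1,0,3.3],"rot": [0,0,0],"hand": 1},{"translation": [0.1,0,3.7],"rot": [0,0,0],"hand": 1},{"translation": [0.1,0,4.0],"rot": [0,0,0],"hand": 1},{"translation": [0.1,0,4.0],"rot": [0,0,0],"hand": 1},{"translation": [0.1,0,4.0],"rot": [0,0,0],"hand": 1}])

```text
t: 17.7
eef_pos: [0.6192, 0.3066, 0.0686]
ee_rot: [-3.141, -0.0, 0.0]
force: [-0.6, 0.3, -0.4]
width: 0.0313
gripper_force: 18.0
```

>>> move_arm(rows=[{"translation": [0,0,0.1],"rot": [0,0,0],"hand": 1},{"translation": [0,0,0.2],"rot": [0,0,0],"hand": 1},{"translation": [0,0,0.2],"rot": [0,0,0],"hand": 1},{"translation": [0,0,0.2],"rot": [0,0,0],"hand": 1}])

```text
t: 18.03
eef_pos: [0.6196, 0.3067, 0.068]
ee_rot: [-3.141, -0.002, 0.0]
force: [-2.3, -0.2, 5.9]
width: 0.0314
gripper_force: 18.0
```

Seated (5.9 N up). Releasing and rising straight up.

>>> move_arm(rows=[{"translation": [0,0,0],"rot": [0,0,0],"hand": 0.5},{"translation": [0,0,0],"rot": [0,0,0],"hand": 0.3},{"translation": [0,0,0],"rot": [0,0,0],"hand": 0.3},{"translation": [0,0,-1],"rot": [0,0,0],"hand": 0.3},{"translation": [0,0,-3],"rot": [0,0,0],"hand": 0.3},{"translation": [0,0,-6],"rot": [0,0,0],"hand": 0.3},{"translation": [0,0,-9],"rot": [0,0,0],"hand": 0.3},{"translation": [0,0,-12],"rot": [0,0,0],"hand": 0.3}])

```text
t: 18.7
eef_pos: [0.619, 0.3063, 0.1884]
ee_rot: [3.141, 0.0, 0.0]
force: [-0.4, 0.9, 1.0]
width: 0.0614
gripper_force: 0.0
```

```bash
python3 - <<'E'
from look import *
st=arm.get_state(); print(st['eef_pos'],st['ee_rot'],st['q'])
for n in ['side','scene']:
    M=T(n); im,d=arm.grab_frame(n); c=cloud(n,d,M)
    for r in arm.pinpoint('dropper_bottle',n): print(n,round(r['p'],2),np.round(M[:3,:3]@r['point']+M[:3,3],3))
    seg(c,n+' body',(.618,.03),(.306,.03),.04,.068); seg(c,n+' top',(.618,.03),(.306,.03),.095,.115)
E
```

```text
[0.61895362 0.30629132 0.18835715] [3.14126618e+00 1.19906872e-04 9.49813187e-05] [ 7.41042623e-01  4.16909321e-01 -2.07956760e-02  1.76564704e-04
 -1.13340017e+00  8.29773891e-01]
side 0.82 [ 0.53  -0.28   0.004]
side 0.8 [ 0.707 -0.05   0.004]
side 0.66 [ 0.55  -0.358  0.001]
side 0.51 [0.616 0.31  0.01 ]
side body 63 [0.614 0.295 0.054] rect [614.9 295.6] [17.5 29.4] 82.6 circ [0.6162 0.3027 0.0127]
side top 16 [0.617 0.304 0.106] rect [619.1 306.3] [19.1 10. ] 53.0 circ [0.6195 0.3051 0.0061]
scene 0.74 [0.614 0.311 0.011]
scene 0.74 [ 0.708 -0.051 -0.004]
scene 0.58 [ 0.549 -0.361  0.002]
scene 0.51 [ 0.528 -0.284 -0.003]
scene body 112 [0.607 0.315 0.054] rect [608.  312.5] [33.1 25.5] 60.6 circ [0.6147 0.3092 0.0146]
scene top 25 [0.613 0.31  0.103] rect [612.7 311.5] [10.3 15.9] 36.2 circ [0.6127 0.3102 0.0053]
```

The bottle is standing in its well. Next is the gauge at (.4365,-.3455), yaw about -11°.

>>> move_arm(rows=[{"translation": [-1,3,0],"rot": [0,0,0],"hand": 0},{"translation": [-2,7,0],"rot": [0,0,0],"hand": 0},{"translation": [-3,11,0],"rot": [0,0,0],"hand": 0},{"translation": [-4,15,0],"rot": [0,0,0],"hand": 0},{"translation": [-5,19,0],"rot": [0,0,0],"hand": 0},{"translation": [-6,23,0],"rot": [0,0,0],"hand": 0},{"translation": [-7,27,0],"rot": [0,0,0],"hand": 0},{"translation": [-8,30,0],"rot": [0,0,0],"hand": 0}])

```text
t: 19.57
eef_pos: [0.5373, 0.0038, 0.1857]
ee_rot: [3.141, 0.002, -0.001]
force: [0.1, -0.3, 0.5]
width: 0.0878
gripper_force: 0.0
```

>>> move_arm(rows=[{"translation": [-1,4,0],"rot": [0,0,0],"hand": 0},{"translation": [-2,8,0],"rot": [0,0,0],"hand": 0},{"translation": [-3,12,0],"rot": [0,0,0],"hand": 0},{"translation": [-4,16,0],"rot": [0,0,0],"hand": 0},{"translation": [-5,20,0],"rot": [0,0,0],"hand": 0},{"translation": [-6,24,0],"rot": [0,0,0],"hand": 0},{"translation": [-7,28,0],"rot": [0,0,0],"hand": 0},{"translation": [-8,31,0],"rot": [0,0,0],"hand": 0}])

```text
t: 20.23
eef_pos: [0.4575, -0.3059, 0.1857]
ee_rot: [-3.141, 0.002, -0.001]
force: [1.5, 0.3, -0.2]
width: 0.0874
gripper_force: 0.0
```

>>> move_arm(rows=[{"translation": [-1,2,0],"rot": [0,0,5.5],"hand": 0},{"translation": [-2.2,4.2,2],"rot": [0,0,11],"hand": 0},{"translation": [-2.2,4.2,5],"rot": [0,0,11],"hand": 0},{"translation": [-2.2,4.2,7],"rot": [0,0,11],"hand": 0},{"translation": [-2.2,4.2,7],"rot": [0,0,11],"hand": 0},{"translation": [-2.2,4.2,7],"rot": [0,0,11],"hand": 0}])

```text
t: 20.73
eef_pos: [0.4359, -0.3453, 0.1154]
ee_rot: [-3.141, 0.004, -0.192]
force: [0.6, 0.2, 1.9]
width: 0.0872
gripper_force: 0.0
```

```bash
python3 - <<'E'
from look import *
st=arm.get_state(); print(st['eef_pos'],st['ee_rot'],st['q'])
for n in ['side','wrist']:
    M=T(n); im,d=arm.grab_frame(n); c=cloud(n,d,M)
    for r in arm.pinpoint('film_gauge',n): print(n,round(r['p'],2),np.round(M[:3,:3]@r['point']+M[:3,3],3))
    seg(c,n,(.437,.075),(-.346,.05),.02,.035)
save('w3.png',im)
E
```

```text
[ 0.43592567 -0.34530023  0.11536846] [-3.14122534  0.00394715 -0.19203766] [-3.17694637e-01  2.82315744e-01 -4.13583318e-01  1.69167006e-04
 -8.78859331e-01  1.69634438e+00]
side 0.77 [ 0.438 -0.342  0.003]
side 759 [ 0.427 -0.353  0.027] rect [ 434.9 -347.8] [ 54.4 121.5] 77.7 circ [ 0.4315 -0.3415  0.0382]
wrist 0.6 [ 0.438 -0.346 -0.007]
wrist 5886 [ 0.435 -0.346  0.025] rect [ 436.1 -346.7] [ 53.2 119.8] 79.0 circ [ 0.4332 -0.3461  0.0343]
```

View pics/w3.png

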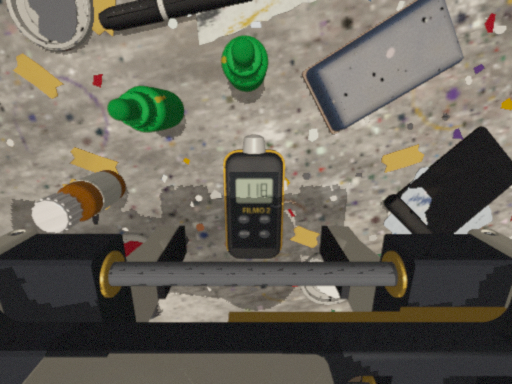

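This is the gauge, with display "118" at (254,195). It lies centred between the fingers at columns 184 and 323 and squared to them. Descending to grip it.

>>> move_arm(rows=[{"translation": [0,0,2.5],"rot": [0,0,0],"hand": 0},{"translation": [0,0,5],"rot": [0,0,0],"hand": 0},{"translation": [0,0,7],"rot": [0,0,0],"hand": 0},{"translation": [0,0,8.5],"rot": [0,0,0],"hand": 0},{"translation": [0,0,8.5],"rot": [0,0,0],"hand": 0},{"translation": [0,0,8.5],"rot": [0,0,0],"hand": 0.2},{"translation": [0,0,8.5],"rot": [0,0,0],"hand": 0.6},{"translation": [0,0,8.5],"rot": [0,0,0],"hand": 1}], squeeze=35)

```text
t: 21.6
eef_pos: [0.4382, -0.3459, 0.0332]
ee_rot: [3.141, -0.003, -0.192]
force: [-0.8, 0.0, -0.0]
width: 0.073
gripper_force: 0.0
```

>>> move_arm(rows=[{"translation": [0,0,0],"rot": [0,0,0],"hand": 1},{"translation": [0,0,0],"rot": [0,0,0],"hand": 1},{"translation": [0,0,0],"rot": [0,0,0],"hand": 1}])

```text
t: 21.85
eef_pos: [0.4374, -0.3457, 0.0322]
ee_rot: [3.141, -0.001, -0.192]
force: [-0.1, -1.1, 0.4]
width: 0.0535
gripper_force: 0.6
```

>>> move_arm(rows=[{"translation": [0,0,0],"rot": [0,0,0],"hand": 1},{"translation": [0,0,0],"rot": [0,0,0],"hand": 1},{"translation": [0,0,0],"rot": [0,0,0],"hand": 1}])

```text
t: 22.1
eef_pos: [0.4374, -0.3457, 0.0321]
ee_rot: [3.141, -0.001, -0.192]
force: [-1.1, 1.0, 5.9]
width: 0.0504
gripper_force: 34.9
```

Width 50 mm with an upward push suggests the pads sit on a bevelled top edge. I'll regrip lower.

>>> move_arm(rows=[{"translation": [0,0,0],"rot": [0,0,0],"hand": 0.2},{"translation": [0,0,0],"rot": [0,0,0],"hand": 0.1},{"translation": [0,0,0.3],"rot": [0,0,0],"hand": 0.1},{"translation": [0,0,0.7],"rot": [0,0,0],"hand": 0.1},{"translation": [0,0,0.7],"rot": [0,0,0],"hand": 0.1},{"translation": [0,0,0.7],"rot": [0,0,0],"hand": 1},{"translation": [0,0,0.7],"rot": [0,0,0],"hand": 1},{"translation": [0,0,0.7],"rot": [0,0,0],"hand": 1}])

```text
t: 22.77
eef_pos: [0.4371, -0.3455, 0.0245]
ee_rot: [3.142, 0.0, -0.192]
force: [-0.3, -0.8, 0.3]
width: 0.064
gripper_force: 0.0
```

>>> move_arm(rows=[{"translation": [0,0,0],"rot": [0,0,0],"hand": 1},{"translation": [0,0,0],"rot": [0,0,0],"hand": 1},{"translation": [0,0,0],"rot": [0,0,0],"hand": 1},{"translation": [0,0,0],"rot": [0,0,0],"hand": 1},{"translation": [0,0,0],"rot": [0,0,0],"hand": 1},{"translation": [0,0,0],"rot": [0,0,0],"hand": 1}])

```text
t: 23.27
eef_pos: [0.4371, -0.3455, 0.0246]
ee_rot: [3.142, -0.0, -0.192]
force: [0.4, -0.0, -0.3]
width: 0.0537
gripper_force: 34.6
```

>>> move_arm(rows=[{"translation": [0,0,-0.5],"rot": [0,0,0],"hand": 1},{"translation": [0,0,-1],"rot": [0,0,0],"hand": 1},{"translation": [0,0,-2],"rot": [0,0,0],"hand": 1},{"translation": [0,0,-4],"rot": [0,0,0],"hand": 1},{"translation": [0,0,-7],"rot": [0,0,0],"hand": 1},{"translation": [0,0,-10],"rot": [0,0,0],"hand": 1},{"translation": [0,0,-13],"rot": [0,0,0],"hand": 1},{"translation": [0,0,-13],"rot": [0,0,0],"hand": 1}])

```text
t: 23.93
eef_pos: [0.4401, -0.3472, 0.162]
ee_rot: [3.138, -0.01, -0.191]
force: [1.4, 0.3, -1.2]
width: 0.0533
gripper_force: 34.5
```

```bash
python3 - <<'E'
from look import *
st=arm.get_state(); print(st['eef_pos'],st['ee_rot'],st['q'],st['width'],st['gripper_force'])
for n in ['side','scene']:
    M=T(n); im,d=arm.grab_frame(n); c=cloud(n,d,M)
    for r in arm.pinpoint('film_gauge',n): print(n,round(r['p'],2),np.round(M[:3,:3]@r['point']+M[:3,3],3))
    if n=='side': save('s3.png',cv2.resize(im[200:330,170:330],None,fx=3,fy=3,interpolation=3))
E
```

```text
[ 0.44011606 -0.34722837  0.16201504] [ 3.13842725 -0.01015232 -0.19072653] [-0.31749473  0.23107685 -0.36101136  0.00225332 -0.96823827  1.6962811 ] 0.053348014570037856 34.52637790236622
```

View pics/s3.png

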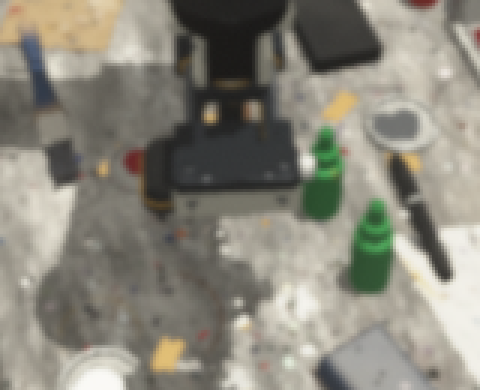

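The gauge is held level, its ends showing at (155,180) and (305,160) in the crop. Carrying it to the tray while turning it back.

>>> move_arm(rows=[{"translation": [0,-2,0],"rot": [0,0,5],"hand": 1},{"translation": [0,-5,0],"rot": [0,0,11],"hand": 1},{"translation": [0,-8.5,0],"rot": [0,0,17.5],"hand": 1},{"translation": [0,-12,0],"rot": [0,0,24],"hand": 1},{"translation": [0,-15.5,0],"rot": [0,0,30.5],"hand": 1},{"translation": [0,-19,0],"rot": [0,0,37],"hand": 1},{"translation": [0,-22.5,0],"rot": [0,0,43.5],"hand": 1},{"translation": [0,-25.5,0],"rot": [0,0,50],"hand": 1}])

```text
t: 24.8
eef_pos: [0.4848, -0.0944, 0.1534]
ee_rot: [3.139, 0.001, -1.066]
force: [0.6, 0.2, -1.6]
width: 0.0535
gripper_force: 34.5
```

>>> move_arm(rows=[{"translation": [0,0,0],"rot": [0,0,6.5],"hand": 1},{"translation": [0,0,0],"rot": [0,0,13],"hand": 1},{"translation": [0,0,0],"rot": [0,0,19.5],"hand": 1},{"translation": [0,0,0],"rot": [0,0,26],"hand": 1},{"translation": [0,0,0],"rot": [0,0,31.6],"hand": 1},{"translation": [0,0,0],"rot": [0,0,31.6],"hand": 1},{"translation": [0,0,0],"rot": [0,0,31.6],"hand": 1}])

```text
t: 25.38
eef_pos: [0.4849, -0.0962, 0.1536]
ee_rot: [3.139, -0.0, -1.61]
force: [0.5, -0.1, -2.0]
width: 0.0535
gripper_force: 34.5
```

>>> move_arm(rows=[{"translation": [-3,-1.4,0],"rot": [0,0,0],"hand": 1},{"translation": [-6.5,-3,0],"rot": [0,0,0],"hand": 1},{"translation": [-10,-4.7,0],"rot": [0,0,0],"hand": 1},{"translation": [-13.5,-6.3,0],"rot": [0,0,0],"hand": 1},{"translation": [-17,-8,0],"rot": [0,0,0],"hand": 1},{"translation": [-20.5,-9.6,0],"rot": [0,0,0],"hand": 1},{"translation": [-23.5,-11,0],"rot": [0,0,0],"hand": 1},{"translation": [-24.8,-11.5,0],"rot": [0,0,0],"hand": 1}])

```text
t: 26.05
eef_pos: [0.6124, 0.1503, 0.1535]
ee_rot: [3.142, -0.0, -1.607]
force: [0.5, -0.1, -1.8]
width: 0.0536
gripper_force: 34.5
```

>>> move_arm(rows=[{"translation": [0,0,2],"rot": [0,0,0],"hand": 1},{"translation": [0,0,4],"rot": [0,0,0],"hand": 1},{"translation": [0,0,6],"rot": [0,0,0],"hand": 1},{"translation": [0,0,8],"rot": [0,0,0],"hand": 1},{"translation": [0,0,8],"rot": [0,0,0],"hand": 1},{"translation": [0,0,8],"rot": [0,0,0],"hand": 1}])

```text
t: 26.55
eef_pos: [0.61, 0.146, 0.0734]
ee_rot: [3.139, -0.002, -1.611]
force: [0.4, 0.7, -0.2]
width: 0.0537
gripper_force: 34.5
```

```bash
python3 - <<'E'
from look import *
st=arm.get_state(); print(st['eef_pos'],st['ee_rot'],st['width'],st['gripper_force'])
for n in ['side','scene','wrist']:
    M=T(n); im,d=arm.grab_frame(n)
    for r in arm.pinpoint('film_gauge',n): print(n,round(r['p'],2),np.round(M[:3,:3]@r['point']+M[:3,3],3))
save('w4.png',im)
E
```

```text
[0.60995834 0.14602745 0.07336357] [ 3.13867836e+00 -2.04121819e-03 -1.61079609e+00] 0.053670383733719594 34.527038829401135
side 0.77 [0.616 0.155 0.048]
side 0.59 [ 0.612 -0.316  0.001]
scene 0.81 [0.611 0.153 0.052]
wrist 0.87 [0.618 0.15  0.048]
```

View pics/w4.png

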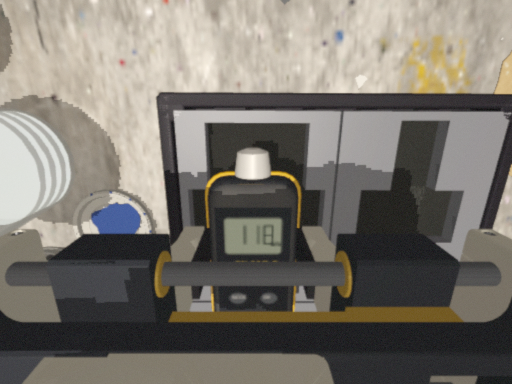

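The gauge, with display "118" at (253,236), hangs squared over the wide pocket. Networks put it a few mm toward +y, so I'll check this in the depth.

```bash
python3 - <<'E'
from look import *
for n in ['side','scene','wrist']:
    M=T(n); im,d=arm.grab_frame(n); c=cloud(n,d,M)
    m=(c[...,2]>.05)&(c[...,2]<.08)&(abs(c[...,0]-.611)<.022)&(abs(c[...,1]-.146)<.09); P=c[m]
    print(n,m.sum(),np.percentile(P[:,1],[0,1,50,99,100]).round(4))
    seg(c,n+' poc',(.612,.045),(.147,.08),.008,.016)
    if n=='wrist':
        col=[round(float(np.median(P[abs(P[:,1]-y)<.003][:,2])),4) if (abs(P[:,1]-y)<.003).sum() else None for y in np.arange(.075,.2,.006)]; print(col)
        print('edge x',[ (round(float(q[:,0].min()),4),round(float(q[:,0].max()),4)) for y in (.11,.12) for q in [c[(c[...,2]>.06)&(c[...,2]<.08)&(abs(c[...,1]-y)<.004)&(abs(c[...,0]-.611)<.036)]]])
E
```

```text
side 193 [0.0867 0.0878 0.1111 0.2075 0.2119]
side poc 196 [0.607 0.136 0.014] rect [610.2 156. ] [120.2  88.2] 85.9 circ [0.6098 0.1475 0.0384]
scene 262 [0.0902 0.0929 0.1887 0.2144 0.2154]
scene poc 372 [0.618 0.138 0.012] rect [614.2 137.2] [133.5  72.5] 84.9 circ [0.6229 0.136  0.0417]
wrist 9351 [0.0868 0.0883 0.1277 0.1898 0.1931]
wrist poc 4684 [0.607 0.098 0.012] rect [610.9 118.6] [86.3 91. ] 87.6 circ [0.6101 0.1212 0.0404]
[None, None, 0.0694, 0.072, 0.0718, 0.0733, 0.0765, 0.0767, 0.0768, 0.0768, 0.0767, 0.0767, 0.0767, 0.0766, None, None, 0.0766, 0.0765, 0.0765, 0.0764, 0.0745]
edge x [(0.5829, 0.6397), (0.5821, 0.6408)]
```

>>> move_arm(rows=[{"translation": [0.4,0,0.5],"rot": [0,0,0],"hand": 1},{"translation": [0.4,0,1.2],"rot": [0,0,0],"hand": 1},{"translation": [0.4,0,1.9],"rot": [0,0,0],"hand": 1},{"translation": [0.4,0,2.5],"rot": [0,0,0],"hand": 1},{"translation": [0.4,0,3],"rot": [0,0,0],"hand": 1},{"translation": [0.4,0,3.4],"rot": [0,0,0],"hand": 1},{"translation": [0.4,0,3.6],"rot": [0,0,0],"hand": 1},{"translation": [0.4,0,3.6],"rot": [0,0,0],"hand": 1}])

```text
t: 27.67
eef_pos: [0.6104, 0.1427, 0.0378]
ee_rot: [3.141, -0.001, -1.613]
force: [0.6, -0.8, -2.2]
width: 0.0534
gripper_force: 34.5
```

>>> move_arm(rows=[{"translation": [0,0,0.1],"rot": [0,0,0],"hand": 1},{"translation": [0,0,0.2],"rot": [0,0,0],"hand": 1},{"translation": [0,0,0.2],"rot": [0,0,0],"hand": 1},{"translation": [0,0,0.2],"rot": [0,0,0],"hand": 1}])

```text
t: 28.0
eef_pos: [0.6108, 0.1429, 0.0368]
ee_rot: [-3.141, 0.0, -1.613]
force: [0.7, 0.2, -2.1]
width: 0.0536
gripper_force: 34.5
```

>>> move_arm(rows=[{"translation": [0,0,0.1],"rot": [0,0,0],"hand": 1},{"translation": [0,0,0.2],"rot": [0,0,0],"hand": 1},{"translation": [0,0,0.2],"rot": [0,0,0],"hand": 1},{"translation": [0,0,0.2],"rot": [0,0,0],"hand": 1}])

```text
t: 28.33
eef_pos: [0.6109, 0.1429, 0.0365]
ee_rot: [-3.14, 0.0, -1.612]
force: [-6.1, 0.0, 12.5]
width: 0.0537
gripper_force: 35.5
```

Floor contact. Opening just a little, since the notch leaves the fingers little room, then lifting.

>>> move_arm(rows=[{"translation": [0,0,0],"rot": [0,0,0],"hand": 0.32},{"translation": [0,0,0],"rot": [0,0,0],"hand": 0.32},{"translation": [0,0,0],"rot": [0,0,0],"hand": 0.32},{"translation": [0,0,-0.5],"rot": [0,0,0],"hand": 0.28},{"translation": [0,0,-1],"rot": [0,0,0],"hand": 0.2},{"translation": [0,0,-2],"rot": [0,0,0],"hand": 0},{"translation": [0,0,-5],"rot": [0,0,0],"hand": 0},{"translation": [0,0,-9],"rot": [0,0,0],"hand": 0}])

```text
t: 29.0
eef_pos: [0.6089, 0.142, 0.1233]
ee_rot: [3.136, -0.003, -1.613]
force: [0.5, 1.3, 0.6]
width: 0.0838
gripper_force: 0.0
```

>>> move_arm(rows=[{"translation": [0,0,-3],"rot": [0,0,0],"hand": 0},{"translation": [0,0,-7],"rot": [0,0,0],"hand": 0},{"translation": [0,0,-8],"rot": [0,0,0],"hand": 0},{"translation": [0,0,-8],"rot": [0,0,0],"hand": 0}])

```text
t: 29.33
eef_pos: [0.6128, 0.1436, 0.2105]
ee_rot: [-3.134, 0.004, -1.612]
force: [-0.4, 0.8, -0.5]
width: 0.0874
gripper_force: 0.0
```

```bash
python3 - <<'E'
from look import *
st=arm.get_state(); print(st['eef_pos'],st['ee_rot'])
for n in ['side','scene','wrist']:
    M=T(n); im,d=arm.grab_frame(n); c=cloud(n,d,M)
    for r in arm.pinpoint('film_gauge',n): print(n,round(r['p'],2),np.round(M[:3,:3]@r['point']+M[:3,3],3))
    seg(c,n,(.611,.04),(.146,.08),.031,.046)
E
```

```text
[0.61284157 0.14362966 0.21054344] [-3.13364382  0.00380841 -1.61199763]
side 0.68 [0.616 0.146 0.012]
side 367 [0.609 0.143 0.039] rect [611.3 147.4] [ 64.9 149.9] 7.0 circ [0.6125 0.1459 0.0385]
scene 0.62 [0.611 0.149 0.011]
scene 309 [0.606 0.159 0.037] rect [608.8 147. ] [123.9  53.8] 88.3 circ [0.6088 0.1557 0.0359]
wrist 0.55 [0.612 0.146 0.008]
wrist 3746 [0.612 0.146 0.037] rect [612.3 144.8] [121.3  53.4] 87.9 circ [0.6125 0.1474 0.0348]
```

The gauge sits in its pocket, top at 37–38 mm as expected. The marker lies close to the two green bottles and the light box, so I'll check the room for the gripper's body first.

```bash
python3 - <<'E'
import numpy as np
for f in ['wB','side0','scene0']:
    c=np.load('/tmp/%s.npz'%f)['c']; X,Y,Z=c[...,0],c[...,1],c[...,2]
    for y0 in np.arange(-.42,-.14,.04):
        m=(abs(Y-y0)<.02)&(Z>.02)&(Z<.32)&(X>.64)&(X<.8)
        if m.sum()>5: print(f,round(y0,2),m.sum(),'xmin z<.12',np.round(np.percentile(X[m&(Z<.12)],2),3) if (m&(Z<.12)).sum()>5 else None,'z>.12',np.round(np.percentile(X[m&(Z>.12)],2),3) if (m&(Z>.12)).sum()>5 else None)
    for n,x,y in [('g1',.549,-.361),('g2',.532,-.284)]:
        m=(np.hypot(X-x,Y-y)<.022)&(Z>.07)&(Z<.13)
        if m.sum(): print(f,n,np.round(c[m].mean(0),3),c[m][:,2].max().round(3), np.ptp(c[m],axis=0).round(3))
E
```

```text
wB -0.42 1615 xmin z<.12 0.718 z>.12 None
wB -0.38 1513 xmin z<.12 0.717 z>.12 None
wB -0.34 1417 xmin z<.12 0.716 z>.12 None
wB -0.3 1362 xmin z<.12 0.714 z>.12 0.713
wB -0.26 1949 xmin z<.12 0.713 z>.12 0.711
wB -0.22 2348 xmin z<.12 0.712 z>.12 0.71
wB -0.18 1173 xmin z<.12 0.71 z>.12 None
wB g1 [ 0.55  -0.36   0.084] 0.103 [0.023 0.023 0.033]
wB g2 [ 0.533 -0.284  0.084] 0.103 [0.023 0.022 0.032]
side0 -0.42 920 xmin z<.12 0.717 z>.12 0.717
side0 -0.38 1018 xmin z<.12 0.716 z>.12 0.715
side0 -0.34 1111 xmin z<.12 0.715 z>.12 0.714
side0 -0.3 1008 xmin z<.12 0.713 z>.12 0.713
side0 -0.26 949 xmin z<.12 0.712 z>.12 0.712
side0 -0.22 890 xmin z<.12 0.711 z>.12 0.71
side0 -0.18 838 xmin z<.12 0.709 z>.12 0.709
side0 g1 [ 0.548 -0.365  0.084] 0.104 [0.023 0.02  0.033]
side0 g2 [ 0.532 -0.286  0.085] 0.103 [0.023 0.02  0.033]
scene0 -0.42 162 xmin z<.12 0.714 z>.12 0.713
scene0 -0.38 183 xmin z<.12 0.713 z>.12 0.711
scene0 -0.34 183 xmin z<.12 0.711 z>.12 0.71
scene0 -0.3 189 xmin z<.12 0.711 z>.12 0.71
scene0 -0.26 213 xmin z<.12 0.709 z>.12 0.708
scene0 -0.22 219 xmin z<.12 0.707 z>.12 0.707
scene0 -0.18 147 xmin z<.12 0.703 z>.12 0.706
scene0 g1 [ 0.546 -0.357  0.083] 0.1 [0.018 0.023 0.028]
scene0 g2 [ 0.529 -0.278  0.084] 0.098 [0.02  0.015 0.026]
```

The box face is at x≈.71 and both green bulbs reach 103 mm, right under where the gripper body would sit. I'll take the marker by its +y end with the hand leaned 35° toward +y, carry it to the cleared area, and regrip it there.

>>> move_arm(rows=[{"translation": [3,0,0],"rot": [0,0,-1],"hand": 0.5},{"translation": [7,0,0],"rot": [0,0,-2.4],"hand": 0.5},{"translation": [11,-0.1,0],"rot": [0,0,-2.4],"hand": 0.5},{"translation": [15,-0.1,0],"rot": [0,0,-2.4],"hand": 0.5},{"translation": [19,-0.2,0],"rot": [0,0,-2.4],"hand": 0.5},{"translation": [23,-0.2,0],"rot": [0,0,-2.4],"hand": 0.5},{"translation": [27,-0.3,0],"rot": [0,0,-2.4],"hand": 0.5},{"translation": [31,-0.3,0],"rot": [0,0,-2.4],"hand": 0.5}])

```text
t: 30.3
eef_pos: [0.6001, -0.1689, 0.2036]
ee_rot: [3.14, -0.0, -1.57]
force: [0.8, -0.0, 1.2]
width: 0.0449
gripper_force: 0.0
```

>>> move_arm(rows=[{"translation": [1.2,0,0],"rot": [0,6,0],"hand": 0.5},{"translation": [2.3,0,0],"rot": [0,12,0],"hand": 0.5},{"translation": [2.3,0,0],"rot": [0,18,0],"hand": 0.5},{"translation": [2.3,0,0],"rot": [0,24,0],"hand": 0.5},{"translation": [2.3,0,0],"rot": [0,30,0],"hand": 0.5},{"translation": [2.3,0,0],"rot": [0,35,0],"hand": 0.5},{"translation": [2.3,0,0],"rot": [0,35,0],"hand": 0.5},{"translation": [2.3,0,0],"rot": [0,35,0],"hand": 0.5}])

```text
t: 30.97
eef_pos: [0.6001, -0.1894, 0.2028]
ee_rot: [3.137, -0.611, -1.566]
force: [0.1, -1.2, 0.6]
width: 0.0443
gripper_force: 0.0
```

```bash
cat > go.py <<'E'
from h import *
def go(target,st=None):
    st=arm.get_state(); Rm=R.from_euler('xyz',st['ee_rot']).as_matrix()
    print('pos',np.round(st['eef_pos'],4),'rot',np.round(st['ee_rot'],3),'w',round(st['width'],4))
    print('shift cm',np.round(Rm.T@(np.array(target)-st['eef_pos'])*100,2)); print('axes',np.round(Rm,3).tolist())
E
python3 - <<'E'
from go import *
go([.600,-.260,.022]); print(arm.get_state()['q'])
E
```

```text
pos [ 0.6001 -0.1894  0.2028] rot [ 3.137 -0.611 -1.566] w 0.0443
shift cm [-4.59 -0.05 18.86]
axes [[0.004, -1.0, -0.002], [-0.819, -0.002, -0.574], [0.574, 0.004, -0.819]]
[ 0.27948729  0.31499697 -0.54238957  0.69766516 -1.03069341 -0.7415379 ]
```

>>> move_arm(rows=[{"translation": [-2.3,0,0],"rot": [0,0,0],"hand": 0.5},{"translation": [-4.6,0,2],"rot": [0,0,0],"hand": 0.5},{"translation": [-4.6,0,5],"rot": [0,0,0],"hand": 0.5},{"translation": [-4.6,0,8],"rot": [0,0,0],"hand": 0.5},{"translation": [-4.6,0,11],"rot": [0,0,0],"hand": 0.5},{"translation": [-4.6,0,13],"rot": [0,0,0],"hand": 0.5},{"translation": [-4.6,0,13],"rot": [0,0,0],"hand": 0.5},{"translation": [-4.6,0,13],"rot": [0,0,0],"hand": 0.5}])

```text
t: 31.63
eef_pos: [0.6002, -0.2285, 0.0713]
ee_rot: [3.14, -0.61, -1.573]
force: [-0.2, -0.4, 1.4]
width: 0.0441
gripper_force: 0.0
```

```bash
python3 - <<'E'
from go import *
go([.600,-.260,.022])
M=T('wrist'); im,d=arm.grab_frame('wrist'); save('w5.png',im)
E
```

```text
pos [ 0.6002 -0.2285  0.0713] rot [ 3.14  -0.61  -1.573] w 0.0441
shift cm [-0.24 -0.    5.85]
axes [[-0.001, -1.0, -0.003], [-0.819, 0.003, -0.573], [0.573, 0.001, -0.819]]
```

View pics/w5.png

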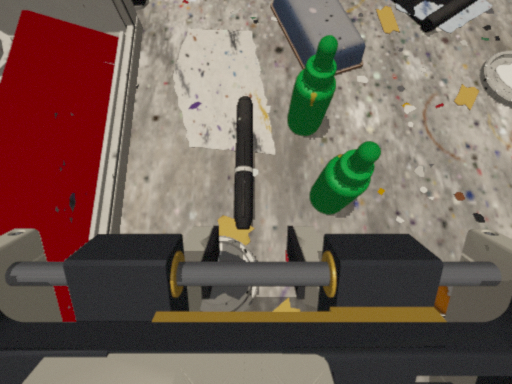

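The marker's +y end, at (244,225), lies between the fingers at 212 and 288. The round lid just below it needs a height check.

```bash
python3 - <<'E'
from look import *
c=np.load('/tmp/wB.npz')['c']
m=(c[...,2]>.005)&(c[...,2]<.04)&(abs(c[...,0]-.625)<.045)&(abs(c[...,1]+.22)<.045)&(c[...,1]>-.249)
P=c[m]; print(len(P),P.min(0),P.max(0),np.percentile(P[:,2],[50,90,99]))
m=(c[...,2]>.008)&(c[...,2]<.03)&(abs(c[...,0]-.609)<.014)&(c[...,1]<-.24)&(c[...,1]>-.4); print('marker y', np.percentile(c[m][:,1],[0,1,99,100]))
E
```

```text
779 [ 0.59697561 -0.24727168  0.00500195] [ 0.66331616 -0.1788802   0.01112057] [0.00681907 0.00890243 0.01013067]
marker y [-0.38245064 -0.3807112  -0.24212337 -0.24021343]
```

>>> move_arm(rows=[{"translation": [-0.2,0,1.5],"rot": [0,0,0],"hand": 0.5},{"translation": [-0.2,0,3],"rot": [0,0,0],"hand": 0.5},{"translation": [-0.2,0,4.5],"rot": [0,0,0],"hand": 0.5},{"translation": [-0.2,0,5.5],"rot": [0,0,0],"hand": 0.5},{"translation": [-0.2,0,5.8],"rot": [0,0,0],"hand": 0.5},{"translation": [-0.2,0,5.8],"rot": [0,0,0],"hand": 0.5},{"translation": [-0.2,0,5.8],"rot": [0,0,0],"hand": 0.5}])

```text
t: 32.27
eef_pos: [0.6018, -0.2582, 0.0244]
ee_rot: [-3.139, -0.611, -1.572]
force: [-0.2, 0.2, 0.2]
width: 0.0441
gripper_force: 0.0
```

>>> move_arm(rows=[{"translation": [0,0,0],"rot": [0,0,0],"hand": 0.7},{"translation": [0,0,0],"rot": [0,0,0],"hand": 1},{"translation": [0,0,0],"rot": [0,0,0],"hand": 1},{"translation": [0,0,0],"rot": [0,0,0],"hand": 1},{"translation": [0,0,0],"rot": [0,0,0],"hand": 1},{"translation": [0,0,0],"rot": [0,0,0],"hand": 1}], squeeze=20)

```text
t: 32.77
eef_pos: [0.601, -0.2584, 0.0234]
ee_rot: [-3.141, -0.611, -1.571]
force: [-1.2, 1.8, 3.9]
width: 0.0173
gripper_force: 19.8
```

>>> move_arm(rows=[{"translation": [0.3,0,-0.4],"rot": [0,0,0],"hand": 1},{"translation": [0.9,0,-1.2],"rot": [0,0,0],"hand": 1},{"translation": [2,0,-2.9],"rot": [0,0,0],"hand": 1},{"translation": [3.4,0,-4.9],"rot": [0,0,0],"hand": 1},{"translation": [5,0,-7.1],"rot": [0,0,0],"hand": 1},{"translation": [6.5,0,-9.3],"rot": [0,0,0],"hand": 1},{"translation": [7,0,-10],"rot": [0,0,0],"hand": 1},{"translation": [7,0,-10],"rot": [0,0,0],"hand": 1}])

```text
t: 33.43
eef_pos: [0.6021, -0.258, 0.1479]
ee_rot: [-3.136, -0.61, -1.574]
force: [0.2, 0.6, -0.5]
width: 0.0173
gripper_force: 19.8
```

```bash
python3 - <<'E'
from look import *
from go import go
go([.47,0,.14])
c0={}
for n in ['side','scene']:
    M=T(n); im,d=arm.grab_frame(n); c=cloud(n,d,M)
    for r in arm.pinpoint('paint_marker',n): print(n,round(r['p'],2),np.round(M[:3,:3]@r['point']+M[:3,3],3))
    seg(c,n,(.6,.02),(-.33,.07),.105,.16)
    if n=='side': save('s5.png',cv2.resize(im[170:300,240:370],None,fx=3,fy=3,interpolation=3))
E
```

```text
pos [ 0.6021 -0.258   0.1479] rot [-3.136 -0.61  -1.574] w 0.0173
shift cm [-21.57  13.2  -14.18]
axes [[-0.002, -1.0, 0.004], [-0.82, -0.001, -0.573], [0.573, -0.005, -0.82]]
side 0.79 [ 0.606 -0.315  0.126]
side 403 [ 0.603 -0.316  0.143] rect [ 597.7 -321.2] [122.5  38.6] 87.6 circ [ 0.6054 -0.3189  0.0405]
scene 0.35 [ 0.601 -0.319  0.121]
scene 29 [ 0.599 -0.344  0.131] rect [ 599.2 -324.2] [126.   14.8] 86.6 circ [ 0.6859 -0.3224  0.097 ]
```

View pics/s5.png

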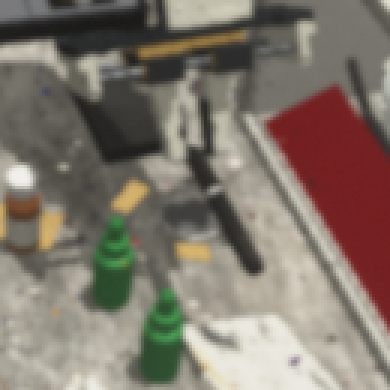

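The marker is held level at (230,215), clear of the greens. Carrying it to the cleared area.

>>> move_arm(rows=[{"translation": [-2,1.2,-1.3],"rot": [0,0,0],"hand": 1},{"translation": [-5,3.1,-3.3],"rot": [0,0,0],"hand": 1},{"translation": [-8,4.9,-5.3],"rot": [0,0,0],"hand": 1},{"translation": [-11,6.7,-7.2],"rot": [0,0,0],"hand": 1},{"translation": [-14,8.5,-9.2],"rot": [0,0,0],"hand": 1},{"translation": [-17,10.4,-11.2],"rot": [0,0,0],"hand": 1},{"translation": [-20,12.2,-13.2],"rot": [0,0,0],"hand": 1},{"translation": [-21.6,13.2,-14.2],"rot": [0,0,0],"hand": 1}])

```text
t: 34.3
eef_pos: [0.4674, 0.0022, 0.1369]
ee_rot: [3.141, -0.612, -1.568]
force: [0.7, 0.5, -0.9]
width: 0.0173
gripper_force: 19.8
```

>>> move_arm(rows=[{"translation": [-1.1,0,1.6],"rot": [0,0,0],"hand": 1},{"translation": [-2.3,0,3.3],"rot": [0,0,0],"hand": 1},{"translation": [-3.4,0,4.9],"rot": [0,0,0],"hand": 1},{"translation": [-4.6,0,6.6],"rot": [0,0,0],"hand": 1},{"translation": [-5.7,0,8.2],"rot": [0,0,0],"hand": 1},{"translation": [-6.2,0,8.8],"rot": [0,0,0],"hand": 1},{"translation": [-6.2,0,8.8],"rot": [0,0,0],"hand": 1},{"translation": [-6.2,0,8.8],"rot": [0,0,0],"hand": 1}])

```text
t: 34.97
eef_pos: [0.4685, -0.0004, 0.0297]
ee_rot: [3.14, -0.612, -1.57]
force: [-0.1, -0.6, 0.4]
width: 0.0173
gripper_force: 19.8
```

```bash
python3 - <<'E'
from go import *
s=arm.get_state(); go([s['eef_pos'][0],s['eef_pos'][1],.0235]); print(s['force'])
E
```

```text
pos [ 4.685e-01 -4.000e-04  2.970e-02] rot [ 3.14  -0.612 -1.57 ] w 0.0173
shift cm [-0.36 -0.    0.51]
axes [[0.001, -1.0, -0.001], [-0.818, 0.0, -0.575], [0.575, 0.001, -0.818]]
[-0.07361742 -0.61865691  0.36386202]
```

Lower the last 6 mm, release, and back out along the tool axis, then stand the hand upright.

>>> move_arm(rows=[{"translation": [-0.2,0,0.3],"rot": [0,0,0],"hand": 1},{"translation": [-0.35,0,0.5],"rot": [0,0,0],"hand": 1},{"translation": [-0.35,0,0.5],"rot": [0,0,0],"hand": 1},{"translation": [-0.35,0,0.5],"rot": [0,0,0],"hand": 0.6},{"translation": [-0.35,0,0.5],"rot": [0,0,0],"hand": 0.5},{"translation": [-0.35,0,0.5],"rot": [0,0,0],"hand": 0.5},{"translation": [-0.35,0,-1],"rot": [0,0,0],"hand": 0.5},{"translation": [-0.35,0,-4],"rot": [0,0,0],"hand": 0.5}])

```text
t: 35.63
eef_pos: [0.4666, 0.0235, 0.0597]
ee_rot: [3.136, -0.614, -1.57]
force: [0.3, -0.1, 0.3]
width: 0.0417
gripper_force: 0.0
```

>>> move_arm(rows=[{"translation": [0,0,-3],"rot": [0,0,0],"hand": 0.5},{"translation": [0,0,-7],"rot": [0,-5,0],"hand": 0.5},{"translation": [0,0,-10],"rot": [0,-11,0],"hand": 0.5},{"translation": [0,0,-12],"rot": [0,-17,0],"hand": 0.5},{"translation": [0,0,-12],"rot": [0,-23,0],"hand": 0.5},{"translation": [0,0,-12],"rot": [0,-29,0],"hand": 0.5},{"translation": [0,0,-12],"rot": [0,-35,0],"hand": 0.5},{"translation": [0,0,-12],"rot": [0,-35,0],"hand": 0.5}])

```text
t: 36.3
eef_pos: [0.4686, 0.094, 0.1604]
ee_rot: [-3.139, 0.009, -1.573]
force: [-0.6, -1.0, 0.2]
width: 0.0441
gripper_force: 0.0
```

>>> move_arm(rows=[{"translation": [0,0,0],"rot": [0,0,0],"hand": 0.5},{"translation": [0,0,0],"rot": [0,0,0],"hand": 0.5}])

```text
t: 36.47
eef_pos: [0.4687, 0.0943, 0.1591]
ee_rot: [-3.141, -0.001, -1.572]
force: [1.2, 1.0, -0.4]
width: 0.0436
gripper_force: 0.0
```

```bash
python3 - <<'E'
from look import *
from go import go
M=T('wrist'); im,d=arm.grab_frame('wrist'); c=cloud('wrist',d,M)
for r in arm.pinpoint('paint_marker','wrist'): print(round(r['p'],2),np.round(M[:3,:3]@r['point']+M[:3,3],3))
m=(c[...,2]>.012)&(c[...,2]<.03)&(abs(c[...,0]-.468)<.05)&(c[...,1]<.03)&(c[...,1]>-.16); P=c[m][:,:2]
r=cv2.minAreaRect(P.astype('f4')*1000); print(r)
M=T('side'); im,d=arm.grab_frame('side')
for r in arm.pinpoint('paint_marker','side'): print(round(r['p'],2),np.round(M[:3,:3]@r['point']+M[:3,3],3))
go([.469,-.06,.12])
E
```

```text
0.95 [ 0.474 -0.057 -0.   ]
((471.66082763671875, -39.59065628051758), (16.421478271484375, 89.34687805175781), 2.1840147972106934)
0.57 [ 0.473 -0.058  0.003]
pos [0.4684 0.0953 0.1584] rot [ 3.141e+00 -2.000e-03 -1.569e+00] w 0.0438
shift cm [15.52 -0.04  3.86]
axes [[0.001, -1.0, -0.001], [-1.0, -0.001, -0.002], [0.002, 0.001, -1.0]]
```

The marker lies at (.472,-.058), turned 2°. Regripping it at its middle.

>>> move_arm(rows=[{"translation": [3,-0.1,0],"rot": [0,0,-2.2],"hand": 0.5},{"translation": [7,-0.2,1],"rot": [0,0,-2.2],"hand": 0.5},{"translation": [11,-0.3,3],"rot": [0,0,-2.2],"hand": 0.5},{"translation": [15.3,-0.4,5],"rot": [0,0,-2.2],"hand": 0.5},{"translation": [15.3,-0.4,8],"rot": [0,0,-2.2],"hand": 0.5},{"translation": [15.3,-0.4,10],"rot": [0,0,-2.2],"hand": 0.5},{"translation": [15.3,-0.4,10],"rot": [0,0,-2.2],"hand": 0.5},{"translation": [15.3,-0.4,10],"rot": [0,0,-2.2],"hand": 0.5}])

```text
t: 37.33
eef_pos: [0.4721, -0.0582, 0.0582]
ee_rot: [3.138, -0.001, -1.532]
force: [-0.3, 0.7, -0.1]
width: 0.0438
gripper_force: 0.0
```

>>> move_arm(rows=[{"translation": [0,0,2],"rot": [0,0,0],"hand": 0.5},{"translation": [0,0,3.6],"rot": [0,0,0],"hand": 0.5},{"translation": [0,0,4],"rot": [0,0,0],"hand": 0.5},{"translation": [0,0,4],"rot": [0,0,0],"hand": 0.7},{"translation": [0,0,4],"rot": [0,0,0],"hand": 1},{"translation": [0,0,4],"rot": [0,0,0],"hand": 1},{"translation": [0,0,4],"rot": [0,0,0],"hand": 1},{"translation": [0,0,4],"rot": [0,0,0],"hand": 1}])

```text
t: 38.0
eef_pos: [0.4733, -0.058, 0.0199]
ee_rot: [-3.14, 0.0, -1.532]
force: [-1.0, 1.1, 5.8]
width: 0.0175
gripper_force: 20.0
```

>>> move_arm(rows=[{"translation": [0,0,0],"rot": [0,0,0],"hand": 1},{"translation": [0,0,0],"rot": [0,0,0],"hand": 1}])

```text
t: 38.17
eef_pos: [0.4733, -0.0579, 0.0199]
ee_rot: [-3.14, 0.0, -1.532]
force: [-2.1, 2.3, 7.2]
width: 0.0173
gripper_force: 20.0
```

>>> move_arm(rows=[{"translation": [0,0,-0.5],"rot": [0,0,0],"hand": 1},{"translation": [0,0,-1.5],"rot": [0,0,0],"hand": 1},{"translation": [0,0,-3.5],"rot": [0,0,0],"hand": 1},{"translation": [0,0,-6],"rot": [0,0,2],"hand": 1},{"translation": [0,0,-8],"rot": [0,0,4.8],"hand": 1},{"translation": [0,0,-9],"rot": [0,0,4.8],"hand": 1},{"translation": [0,0,-9],"rot": [0,0,4.8],"hand": 1},{"translation": [0,0,-9],"rot": [0,0,4.8],"hand": 1}])

```text
t: 38.83
eef_pos: [0.4729, -0.0581, 0.1096]
ee_rot: [-3.14, 0.001, -1.616]
force: [-0.0, 0.2, -0.8]
width: 0.0177
gripper_force: 20.0
```

```bash
python3 - <<'E'
from go import *
go([.493,.1515,.07])
for n in ['side','wrist']:
    M=T(n); im,d=arm.grab_frame(n)
    for r in arm.pinpoint('paint_marker',n): print(n,round(r['p'],2),np.round(M[:3,:3]@r['point']+M[:3,3],3))
E
```

```text
pos [ 0.4729 -0.0581  0.1096] rot [-3.140e+00  1.000e-03 -1.616e+00] w 0.0177
shift cm [-21.03  -1.05   3.98]
axes [[-0.045, -0.999, 0.002], [-0.999, 0.045, 0.001], [-0.001, -0.002, -1.0]]
side 0.64 [ 0.474 -0.06   0.092]
wrist 0.87 [ 0.472 -0.061  0.086]
```

>>> move_arm(rows=[{"translation": [-3,-0.1,0],"rot": [0,0,0],"hand": 1},{"translation": [-6.5,-0.3,0],"rot": [0,0,0],"hand": 1},{"translation": [-10,-0.5,0],"rot": [0,0,0],"hand": 1},{"translation": [-14,-0.7,0],"rot": [0,0,0],"hand": 1},{"translation": [-18,-0.9,0],"rot": [0,0,0],"hand": 1},{"translation": [-21.1,-1.05,1],"rot": [0,0,0],"hand": 1},{"translation": [-21.1,-1.05,3],"rot": [0,0,0],"hand": 1},{"translation": [-21.1,-1.05,4],"rot": [0,0,0],"hand": 1}])

```text
t: 39.7
eef_pos: [0.4918, 0.1533, 0.0665]
ee_rot: [3.139, -0.002, -1.614]
force: [-0.5, -0.8, -1.1]
width: 0.0175
gripper_force: 20.0
```

>>> move_arm(rows=[{"translation": [0,0,0],"rot": [0,0,0],"hand": 1},{"translation": [0,0,0],"rot": [0,0,0],"hand": 1}])

```text
t: 39.87
eef_pos: [0.4919, 0.1509, 0.068]
ee_rot: [3.139, -0.002, -1.617]
force: [0.5, 0.0, 0.3]
width: 0.0171
gripper_force: 20.0
```

```bash
python3 - <<'E'
from go import *
from look import seg
go([.493,.1525,.033])
for n in ['side','scene','wrist']:
    M=T(n); im,d=arm.grab_frame(n); c=cloud(n,d,M)
    for r in arm.pinpoint('paint_marker',n): print(n,round(r['p'],2),np.round(M[:3,:3]@r['point']+M[:3,3],3))
    m=(c[...,2]>.052)&(c[...,2]<.072)&(abs(c[...,0]-.493)<.02)&(abs(c[...,1]-.15)<.09); print(np.percentile(c[m][:,1],[0,1,99,100]).round(4))
E
```

```text
pos [0.4919 0.1509 0.068 ] rot [ 3.139e+00 -2.000e-03 -1.617e+00] w 0.0171
shift cm [-0.18 -0.11  3.5 ]
axes [[-0.046, -0.999, -0.003], [-0.999, 0.046, -0.002], [0.002, 0.002, -1.0]]
side 0.54 [0.492 0.149 0.051]
[0.0825 0.0831 0.2045 0.213 ]
scene 0.5 [0.493 0.149 0.048]
[0.0863 0.0865 0.2158 0.2184]
wrist 0.76 [0.495 0.151 0.049]
[0.0846 0.0851 0.1987 0.2036]
```

>>> move_arm(rows=[{"translation": [-0.2,-0.1,1],"rot": [0,0,0],"hand": 1},{"translation": [-0.2,-0.1,2],"rot": [0,0,0],"hand": 1},{"translation": [-0.2,-0.1,2.8],"rot": [0,0,0],"hand": 1},{"translation": [-0.2,-0.1,3.3],"rot": [0,0,0],"hand": 1},{"translation": [-0.2,-0.1,3.5],"rot": [0,0,0],"hand": 1},{"translation": [-0.2,-0.1,3.5],"rot": [0,0,0],"hand": 1},{"translation": [-0.2,-0.1,3.5],"rot": [0,0,0],"hand": 1}])

```text
t: 40.75
eef_pos: [0.4931, 0.1536, 0.0335]
ee_rot: [3.14, -0.001, -1.616]
force: [-2.8, 0.0, 5.0]
width: 0.0177
gripper_force: 20.0
```

Seated. Opening to about 30 mm, then up.

>>> move_arm(rows=[{"translation": [0,0,0],"rot": [0,0,0],"hand": 0.68},{"translation": [0,0,0],"rot": [0,0,0],"hand": 0.68},{"translation": [0,0,0],"rot": [0,0,0],"hand": 0.68},{"translation": [0,0,-0.5],"rot": [0,0,0],"hand": 0.68},{"translation": [0,0,-2],"rot": [0,0,0],"hand": 0.68},{"translation": [0,0,-5],"rot": [0,0,0],"hand": 0.6},{"translation": [0,0,-9],"rot": [0,0,0],"hand": 0.5},{"translation": [0,0,-13],"rot": [0,0,0],"hand": 0.5}])

```text
t: 41.42
eef_pos: [0.4931, 0.1535, 0.1651]
ee_rot: [3.14, -0.001, -1.616]
force: [0.8, 1.5, 0.7]
width: 0.0414
gripper_force: 0.0
```

>>> move_arm(rows=[{"translation": [0,0,-4],"rot": [0,0,0],"hand": 0.5},{"translation": [-4,-4,-8],"rot": [0,0,0],"hand": 0.5},{"translation": [-8,-5,-12],"rot": [0,0,0],"hand": 0.5},{"translation": [-9,-5,-15],"rot": [0,0,0],"hand": 0.5},{"translation": [-9,-5,-15],"rot": [0,0,0],"hand": 0.5},{"translation": [-9,-5,-15],"rot": [0,0,0],"hand": 0.5},{"translation": [-9,-5,-15],"rot": [0,0,0],"hand": 0.5},{"translation": [-9,-5,-15],"rot": [0,0,0],"hand": 0.5}])

```text
t: 42.08
eef_pos: [0.5473, 0.2415, 0.3133]
ee_rot: [3.141, -0.0, -1.616]
force: [0.3, -0.5, -0.6]
width: 0.044
gripper_force: 0.0
```

```bash
python3 - <<'E'
from look import *
im,c=look('wF',['film_gauge','fine_tape','paint_marker','dropper_bottle','cap_bottle','plain_case'])
print(arm.get_state()['eef_pos'])
seg(c,'marker',(.493,.03),(.151,.08),.0295,.04)
seg(c,'gauge',(.611,.04),(.146,.08),.031,.046)
seg(c,'tape',(.5,.06),(.31,.06),.038,.05)
seg(c,'dropper top',(.618,.03),(.306,.03),.1,.115)
M=T('side'); im,d=arm.grab_frame('side')
for l in ['cap_bottle','plain_case','dropper_bottle','fine_tape']:
    for r in arm.pinpoint(l,'side'): print('side',l,round(r['p'],2),np.round(M[:3,:3]@r['point']+M[:3,3],3))
E
```

```text
film_gauge 0.8 [0.615 0.149 0.008]
paint_marker 0.97 [0.492 0.154 0.014]
dropper_bottle 0.86 [0.617 0.306 0.007]
[0.54771826 0.24129872 0.31361217]
marker 498 [0.494 0.15  0.031] rect [494.7 149.6] [125.2  12.7] 88.3 circ [0.5006 0.1499 0.0355]
gauge 2700 [0.612 0.148 0.037] rect [612.1 144.9] [120.6  53.8] 87.8 circ [0.6119 0.1488 0.0348]
tape 1150 [0.502 0.306 0.043] rect [502.3 307.5] [95.  95.7] 20.5 circ [0.5025 0.307  0.0427]
dropper top 70 [0.617 0.305 0.106] rect [617.6 306.5] [11.2 12.7] 0.6 circ [0.6178 0.3057 0.0046]
side cap_bottle 0.61 [ 0.472 -0.2   -0.   ]
side dropper_bottle 0.89 [ 0.546 -0.36   0.003]
side dropper_bottle 0.87 [ 0.534 -0.281  0.003]
side dropper_bottle 0.79 [ 0.706 -0.053  0.003]
side dropper_bottle 0.63 [0.617 0.311 0.012]
side dropper_bottle 0.24 [0.609 0.148 0.005]
side fine_tape 0.74 [0.501 0.311 0.032]
```

View pics/wF.png

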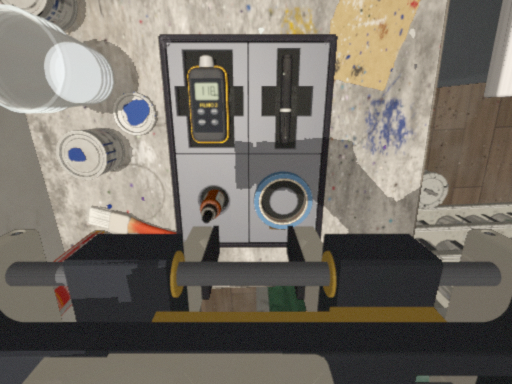

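All four pieces are in their places: gauge (210,103), marker (287,98), dropper bottle (211,203) and tape round the hub (284,200). They are within a few mm of their insert centres and at the right heights. Handing in.

```bash
python3 -c "
from station import arm; print(arm.job_done())"
```

```text
the job is handed in; nothing more can be done
None
```

The job is handed in at about 42 s: gauge, marker, dropper bottle and tape each sit within a few mm of their insert centres, and the plain case, the screw-cap bottle and the green and red look-alikes were not handled (no verdict was returned).

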